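# Lay out a snowshoe binding rebuild at the vise

### The arm

A 6-joint arm with a two-finger parallel gripper is mounted at the origin on the work surface. World frame = base frame: x ahead of the robot, y to its left, z up, the work surface at z = 0. Lengths are in m, angles in rad, forces in N, time in s.
With the tool pointing down it reaches from about 0.35 to 0.975 m from the base axis. Payload 4.9 kg.
Tool frame: the origin (TCP) lies midway between the tips of the shut fingers; the grasp point (between the pads) lies 19 mm behind it; z points along the fingers, y is the direction in which the jaws open and shut (so a half turn about z gives the same grasp; the last joint's range is limited). The gripper opens to 85 mm and grips with 20 to 120 N. Pads are 22 mm wide; open, the fingers measure 114 mm over their backs; the gripper's body (76 mm by 85 mm) begins 54 mm behind the grasp point. The pads swing forward as they close: fully open they stand 13 mm farther back than shut.
Start: joints at [0.984, 0.053, 1.613, -0, 1.476, -0.119], TCP at [0.282, 0.558, 0.231] pointing down, gripper open.
Joint ranges: [-3.01, 3.01], [-1.01, 2.22], [0.06, 2.58], [-1.02, 4.17], [0.09, 2.62], [-3.14, 3.14]. Speed limits (rad/s): [2.57, 2.57, 3.14, 3.14, 3.14, 3.14].

### API

Orientations are given as a rotation vector (axis times angle).
In Python, from station import ctrl gives the robot as it stands.
- The arm moves only by the tool apply_moves, never from a script. Its argument "rows" is a list of rows, each a list of 6 numbers: the shift along the tool's x, y, z in cm, then the turn, a rotation vector about the tool's x, y, z in units of 5 degrees (1.0 is 5 degrees). In form: [[x, y, z, rx, ry, rz], ...]. A call has 1 to 20 rows; each row is the pose to reach, as a shift and turn from the pose measured when the call began, along the tool's axes at that moment; what a row does not reach only later rows make up. A row lasts 1/10 s, in which the tool goes at most 50 mm and 8.59 degrees, less where a joint would pass 70% of its speed; a pose out of reach is approached as far as the arm can. A call with a gripper value outside its range is refused whole. "grip" is the closure, from 0 (fully open) to 1 (shut), set as the call begins (left out, the last holds). The fingers move at their own pace and stop on an object; "squeeze" is the grip in N (left out, the last holds). Time passes only in rows, so rows that repeat a pose let the fingers close. It gives the time, the measured TCP pose, the force and the opening at its end, in the units of the state.
- ctrl.get_obs(): the state, without advancing time (a new reading comes with each control period).
- ctrl.get_image(name): name is "scene" or "top" or "wrist"; returns a dict with "color" (384x512x3 uint8, blue, green, red), "mtx" (3x3 intrinsics, pixels), "D" ([k1, k2, p1, p2, k3] as OpenCV has them; the pictures are not rectified), "rvec" (rotation vector, rad) and "tvec" (3), from world to camera coordinates, as OpenCV has them. Camera axes: x right, y down, z forward; pixel columns grow to the right and rows downward; lengths in m; the calibration is good to about 2 mm. A picture is of the moment at which its call begins. There is no depth.
- ctrl.finish_job(): hands the job in, once; it reports no verdict.
The state is a dict: "t": time; "q": joint angles; "dq": joint speeds; "effort": joint torques, N m; "tool_pos": TCP position; "tool_rot": TCP orientation; "contact_force": force on the tool from outside, world axes, zero at the start; "wrist_torque": the same for the moment, N m; "opening": finger opening in m.
Only numpy, scipy, OpenCV 4.12 (cv2) and the standard library are available. Lean on these libraries where they do the work, as an engineer would, in place of code of your own. Each camera call takes 0.05 s, during which the arm holds its last target.

### The job

Get the binding rebuild ready: slide the vise's front jaw fully open, then lay the pivot rod across the two jaws, resting in both V grooves with its middle over the gap. Drop every bearing block lying on the counter, and the nut driver that will tighten them, into the pocket rack, one thing to a pocket and lying down on the pocket floor, in whichever pockets you like, at any time. Do not knock the tin cup over.

Things in the scene. Friction and masses are not known exactly. Their poses are not given: they have to be found in the camera images.
- jaw (a joint): Sliding front jaw of the small dark cast-iron vise: travel in m, 0 = closed (6 mm gap between the jaws), 0.060 = fully open at its stop (66 mm gap). It slides straight towards the T-bar (vise -x), with about 4 N of friction, and stays where it is left.
- vise: Cast-iron vise, fixed. Origin under its base; +x from T-bar end to fixed jaw, z up. Jaws: 26 mm thick (x), 90 wide (y), tops 85 mm up, each with a 90-degree V groove along x at y = 0 in its top, 28 mm wide, 14 deep. Fixed jaw at x = 30 to 56 mm, sliding jaw at x = -2 to 24 mm less the joint value. Base plate 12 mm thick, x = -70 to 90 mm.
- spindle (a point): Point on the spindle's axis, 50 mm up, to pull the jaw by; moves with it. The spindle is an 18 mm round bar along vise x, bare for 24 mm on the +x side (to the jaw) and 23 mm on the -x side (to the T-bar: 10 mm bar, 110 mm long along vise y, same height, 16 mm ball ends). Free below to the base plate. Can be pinched from above, a finger either side; does not turn.
- groove (a point): Where the middle of the rod's axis goes: over the gap of the opened jaws, in line with both V grooves, at the height (81 mm) of the axis of the rod lying in them. Fixed to the vise, axes as the vise.
- rod: Bright steel pivot rod, 14 mm in diameter and 190 mm long along its x, with a 20 mm square collar 8 mm long centred 80 mm either side of the middle. Origin at its middle, on the axis. Lies on its collars on the counter at the start (axis 10 mm up). 0.22 kg.
- rack: Brown wooden pocket rack, fixed, 104 mm (x) by 396 mm (y) by 26 mm high, origin under its centre. Six pockets side by side along y, 62 mm apart, each 84 mm (x) by 48 mm (y) and 20 mm deep, with upright walls.
- pocket0 (a point): Centre of the floor of pocket 0 of the rack (6 mm above the counter, 20 mm below the rim); axes as the rack, the pocket's long way is x.
- pocket1 (a point): Centre of the floor of pocket 1 of the rack (6 mm above the counter, 20 mm below the rim); axes as the rack, the pocket's long way is x.
- pocket2 (a point): Centre of the floor of pocket 2 of the rack (6 mm above the counter, 20 mm below the rim); axes as the rack, the pocket's long way is x.
- pocket3 (a point): Centre of the floor of pocket 3 of the rack (6 mm above the counter, 20 mm below the rim); axes as the rack, the pocket's long way is x.
- pocket4 (a point): Centre of the floor of pocket 4 of the rack (6 mm above the counter, 20 mm below the rim); axes as the rack, the pocket's long way is x.
- pocket5 (a point): Centre of the floor of pocket 5 of the rack (6 mm above the counter, 20 mm below the rim); axes as the rack, the pocket's long way is x.
- block0: Aluminium pivot bearing block, a 70 x 30 x 36 mm (x, y, z) bar of metal with a dark bore across it and two dark bolt holes; origin at its centre, so 18 mm up when upright. About 0.16 kg. All blocks are alike; some may be absent.
- block1: Aluminium pivot bearing block, a 70 x 30 x 36 mm (x, y, z) bar of metal with a dark bore across it and two dark bolt holes; origin at its centre, so 18 mm up when upright. About 0.16 kg. All blocks are alike; some may be absent.
- block2: Aluminium pivot bearing block, a 70 x 30 x 36 mm (x, y, z) bar of metal with a dark bore across it and two dark bolt holes; origin at its centre, so 18 mm up when upright. About 0.16 kg. All blocks are alike; some may be absent.
- block3: Aluminium pivot bearing block, a 70 x 30 x 36 mm (x, y, z) bar of metal with a dark bore across it and two dark bolt holes; origin at its centre, so 18 mm up when upright. About 0.16 kg. All blocks are alike; some may be absent.
- block4: Aluminium pivot bearing block, a 70 x 30 x 36 mm (x, y, z) bar of metal with a dark bore across it and two dark bolt holes; origin at its centre, so 18 mm up when upright. About 0.16 kg. All blocks are alike; some may be absent.
- nut_driver: Stubby nut driver lying among the blocks, 76 mm long along x, origin on its axis at mid-length (14 mm up when lying). Dark wooden handle 28 mm across (round, with two square flanges that stop it rolling) from x = -38 to 8 mm, thin steel shank and 17 mm socket from there to x = 38 mm; grip the handle, about x = -15 mm. 0.12 kg.
- tin_cup: Bystander: grey tin cup with a handle, 85 mm high, 84 mm across, standing between rack and vise; origin under its centre, z up.
There are look-alikes about, which are no part of the job. Of the things shaped like the nut_driver, the dark wooden one is meant.

How it is judged:
By the outcome, as a careful person would: the job done as asked, in the order asked, and still so for the second after the job is handed in, with the robot touching nothing.
Of block0, block1, block2, block3, block4 only 3 to 5 are there at a start; the rules pass over those that are not, and their reading is None.
At some moment in a run one of block0, block1, block2, block3, block4, nut_driver may be knocked a few centimetres aside while the robot is not near it.
Once in a run the grip may slacken for a moment while it holds something.
It also fails if it takes over 210 s, if anything falls off the work surface, if the arm or the gripper's body presses on something with over 40 N, if the wrist force passes 120 N, or if a joint passes its speed limit or range.

## Working session

There is one attempt and no reset: what is moved stays moved. The work goes in short steps, Python scripts to look and compute and a tool call to move; the robot and the scene stay as the last step left them, time stands still between calls to the robot, and variables do not carry over. Pictures are saved under pics/ and viewed, and the job is handed in when it is done.

Besides the shell and the picture viewer there is one more tool, called after "Call:" as a command line: name --pt "numbers of a row" for each row, then --argument value for the rest. apply_moves: Moves the arm, as the interface text tells. Its arguments: {"type":"object","properties":{"rows":{"type":"array","items":{"type":"array","items":{"type":"number"}}},"grip":{"type":"number"},"squeeze":{"type":"number"}},"required":["rows"]}

```bash
ls; mkdir -p pics; python3 - <<'E'
from station import ctrl
import cv2
o=ctrl.get_obs();print(o)
for n in ["scene","top","wrist"]:
    im=ctrl.get_image(n);c=im["color"];cv2.imwrite(f"pics/{n}0.png",cv2.resize(c,(800,600),interpolation=cv2.INTER_CUBIC));cv2.imwrite(f"pics/raw_{n}0.png",c)
    print(n,im["mtx"].tolist(),im["D"],im["rvec"],im["tvec"])
E
```

```text
pics
{'t': 0.0, 'q': array([ 9.84009967e-01,  5.33961568e-02,  1.61434724e+00, -5.65279337e-06,
        1.47597999e+00, -1.18966092e-01]), 'dq': array([ 0.00115103,  0.00119406, -0.00060732, -0.0004919 , -0.00192615,
       -0.00145862]), 'effort': array([-5.65996088e-04, -3.93687129e+01, -3.70170379e+01, -1.24251210e-04,
        7.03686746e-03, -3.35968565e-06]), 'tool_pos': array([0.28146337, 0.55731735, 0.23000685]), 'tool_rot': array([-0.72799693, -3.05532681,  0.00314303]), 'contact_force': array([-0.37627669,  0.52608366, -0.29455396]), 'wrist_torque': array([ 0.04784115, -0.02740293, -0.0064545 ]), 'opening': 0.0853133984252567}
scene [[362.5095767143065, 0.0, 253.82179092702262], [0.0, 362.5095767143065, 182.64820708723317], [0.0, 0.0, 1.0]] [0.02722392 0.         0.         0.         0.        ] [ 2.26197099  0.96990165 -0.36478328] [-0.38942017 -0.23813826  1.22378446]
top [[409.18280309944714, 0.0, 259.28178247455935], [0.0, 409.18280309944714, 190.61785537518222], [0.0, 0.0, 1.0]] [-0.03214128  0.          0.          0.          0.        ] [ 2.19521829 -2.19578625  0.06843607] [-0.00427635  0.52875423  1.38519522]
wrist [[277.6788853525695, 0.0, 258.17036139543313], [0.0, 277.6788853525695, 193.62226914556612], [0.0, 0.0, 1.0]] [0.00637464 0.         0.         0.         0.        ] [-2.43250755 -1.49466929 -0.24099081] [-0.62327012 -0.04007279  0.3819896 ]
```

View pics/top0.png

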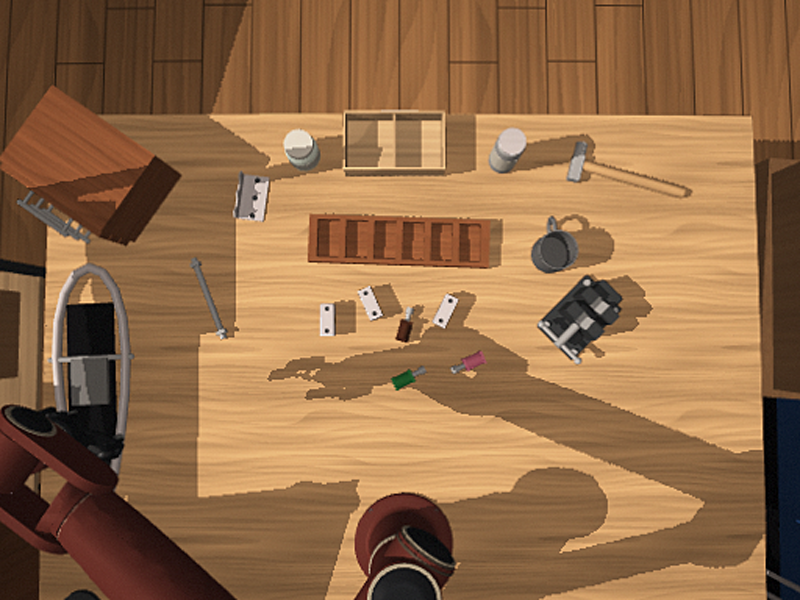

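View pics/scene0.png

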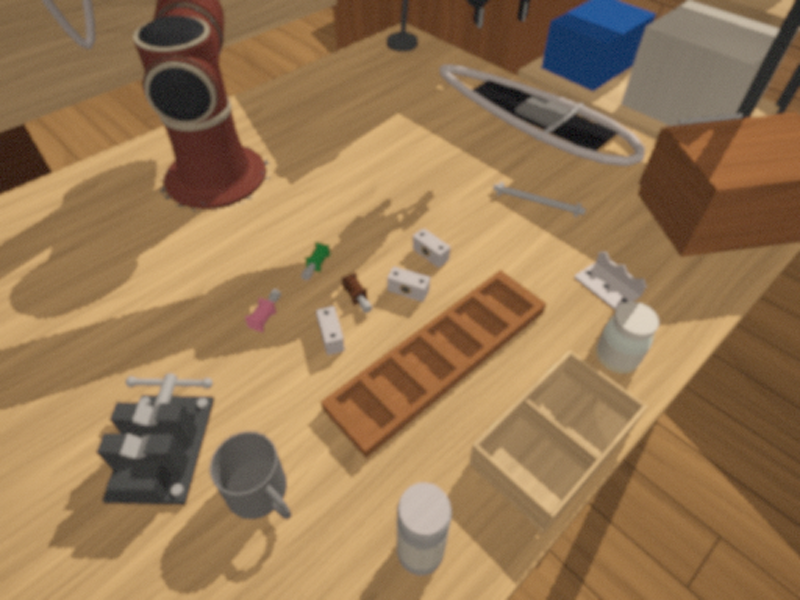

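View pics/wrist0.png

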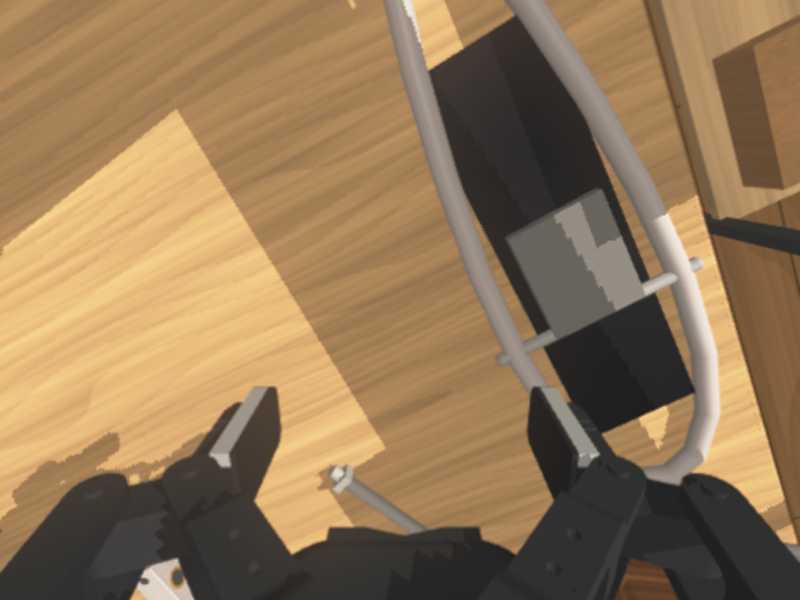

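```bash
cat > h.py <<'E'
import numpy as np, cv2
from station import ctrl
from scipy.spatial.transform import Rotation as R
def grab(n,tag):
    im=ctrl.get_image(n); np.savez(f"pics/{n}_{tag}.npz",**im); return im
def load(n,tag): return dict(np.load(f"pics/{n}_{tag}.npz"))
def p2w(im,uv,z):
    uv=np.array(uv,float).reshape(-1,1,2)
    n=cv2.undistortPoints(uv,im["mtx"],im["D"]).reshape(-1,2)
    Rm=cv2.Rodrigues(im["rvec"])[0]; C=-Rm.T@im["tvec"].reshape(3)
    d=np.c_[n,np.ones(len(n))]@Rm
    z=np.broadcast_to(z,(len(n),))
    return C+d*((z-C[2])/d[:,2])[:,None]
def w2p(im,P):
    return cv2.projectPoints(np.array(P,float).reshape(-1,3),im["rvec"],im["tvec"],im["mtx"],im["D"])[0].reshape(-1,2)
def crop(im,x0,y0,x1,y1,name,s=None,grid=10):
    c=im["color"][y0:y1,x0:x1]; s=s or min(800//(x1-x0),600//(y1-y0))
    c=cv2.resize(c,None,fx=s,fy=s,interpolation=cv2.INTER_CUBIC)
    for x in range((x0+grid-1)//grid*grid,x1,grid):
        cv2.putText(c,str(x),((x-x0)*s,10),0,.35,(0,0,255),1); cv2.line(c,((x-x0)*s,12),((x-x0)*s,18),(0,0,255),1)
    for y in range((y0+grid-1)//grid*grid,y1,grid):
        cv2.putText(c,str(y),(0,(y-y0)*s+4),0,.35,(0,0,255),1); cv2.line(c,(25,(y-y0)*s),(31,(y-y0)*s),(0,0,255),1)
    cv2.imwrite(f"pics/{name}.png",c)
def pixscale(x0,y0,s,u,v): return x0+(u)/s-0.5+0.5/s, y0+v/s-0.5+0.5/s
E
python3 - <<'E'
from h import *
im=grab("top","a")
crop(im,190,170,330,260,"t_blocks")
crop(im,330,130,430,240,"t_vise")
crop(im,110,100,330,225,"t_rack",3)
im=grab("scene","a")
crop(im,50,220,210,340,"s_vise")
E
```

```text
(no output)
```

View pics/t_blocks.png

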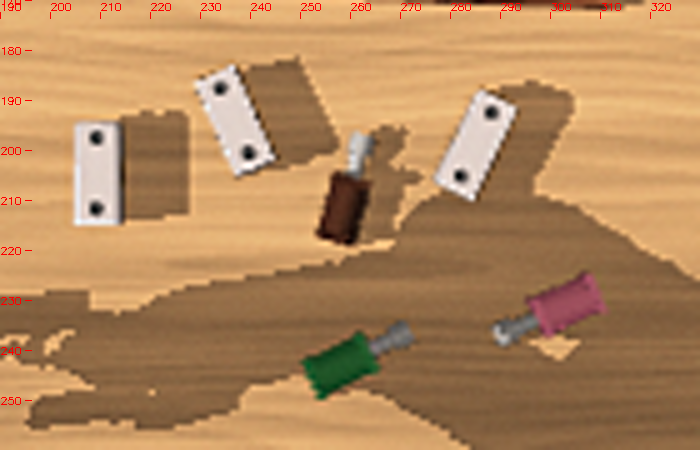

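View pics/t_vise.png

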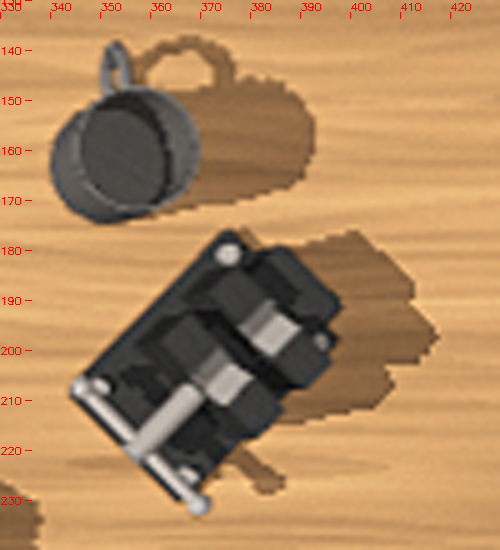

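View pics/t_rack.png

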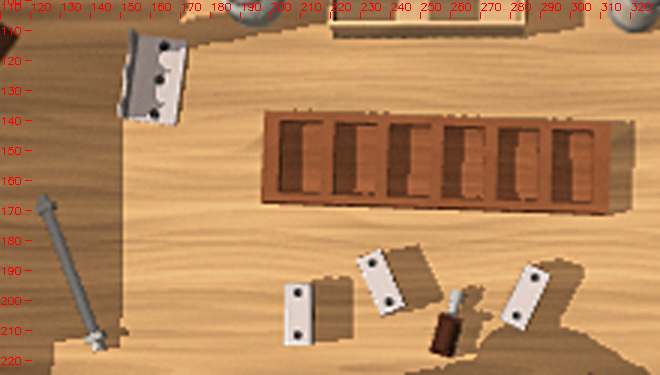

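View pics/s_vise.png

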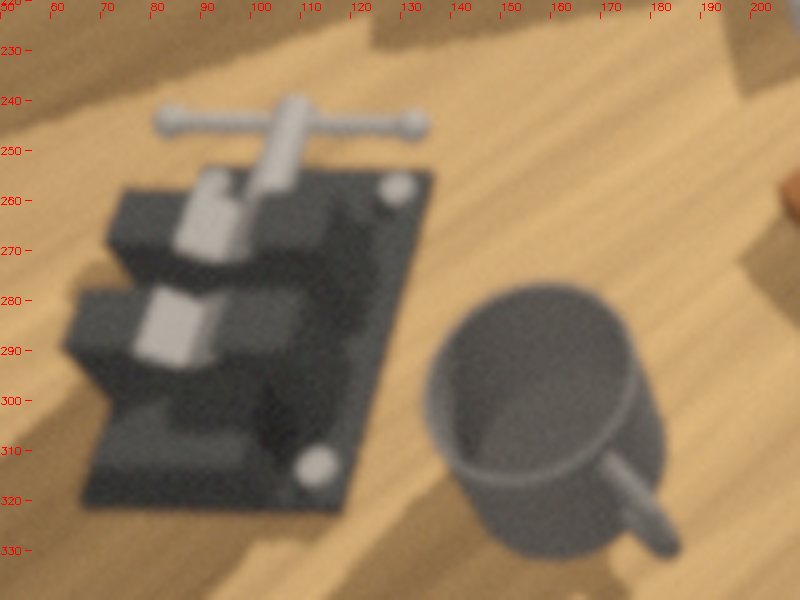

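```bash
python3 - <<'E'
from h import *
im=load("top","a")
def show(n,uv,z):
    print(n,np.round(p2w(im,uv,z),4).tolist())
show("balls",[(345.8-.4,207-.4),(370-.4,231-.4)],.05)
show("base corners (left), top",[(375.5,176),(344,207)],.012)
rack=[(197.5,137),(313,141),(312,171.5),(197,167.5)]
show("rack",rack,.026)
show("rod ends",[(124,168.5),(142.5,214)],.01)
show("blk1",[(209,197),(209,211.5)],.036)
show("blk2",[(234,187.5),(239.5,200.5)],.036)
show("blk3",[(288.5,192),(282,205)],.036)
show("drv",[(261,197),(257.5,217)],.014)
show("cup",[(356,160)],.085)
E
```

```text
balls [[0.4733, -0.2916, 0.05], [0.3933, -0.3717, 0.05]]
base corners (left), top [[0.5794, -0.4055, 0.012], [0.4726, -0.295, 0.012]]
rack [[0.7119, 0.207, 0.026], [0.6983, -0.1884, 0.026], [0.5934, -0.1841, 0.026], [0.607, 0.2077, 0.026]]
rod ends [[0.6055, 0.4623, 0.01], [0.4488, 0.3958, 0.01]]
blk1 [[0.5061, 0.165, 0.036], [0.4573, 0.1647, 0.036]]
blk2 [[0.5381, 0.0809, 0.036], [0.4943, 0.0623, 0.036]]
blk3 [[0.5229, -0.1028, 0.036], [0.4791, -0.0807, 0.036]]
drv [[0.5069, -0.0103, 0.014], [0.4386, 0.0017, 0.014]]
cup [[0.6252, -0.3208, 0.085]]
```

```bash
cat >> h.py <<'E'
def tool():
    o=ctrl.get_obs(); return o,np.array(o["tool_pos"]),R.from_rotvec(o["tool_rot"])
def down(yaw):
    """tool pointing down; yaw = direction (rad) of tool y axis (jaw opening axis) in world"""
    y=np.array([np.cos(yaw),np.sin(yaw),0]);z=np.array([0,0,-1.]);x=np.cross(y,z)
    return R.from_matrix(np.c_[x,y,z])
def plan(pos,yaw=None,flip=True):
    o,p,r=tool()
    if yaw is None: rr=None
    best=None
    for k in ([0,np.pi] if flip else [0]):
        t=down(yaw+k); rv=(r.inv()*t).as_rotvec()
        if best is None or np.linalg.norm(rv)<np.linalg.norm(best[0]): best=(rv,t)
    d=r.inv().apply(np.array(pos)-p)*100
    dirr=best[0]/np.deg2rad(5)
    print("shift cm",np.round(d,2),"turn5",np.round(dirr,2),"rows>=",int(max(np.linalg.norm(d)/5,np.linalg.norm(best[0])/np.deg2rad(8.59)))+1,"q6",round(o["q"][5],2),"t",round(o["t"],1),"p",np.round(p,3),"open",round(o["opening"],4),"F",np.round(o["contact_force"],1))
E
python3 - <<'E'
from h import *
o,p,r=tool(); im=load("scene","a"); w=ctrl.get_image("wrist")
Rm=cv2.Rodrigues(w["rvec"])[0]; C=-Rm.T@w["tvec"].reshape(3)
print("cam in tool",r.inv().apply(C-p)); print((r.inv()*R.from_matrix(Rm.T)).as_matrix().round(3))
print(r.as_matrix().round(3))
for y in (0,45,90,135,-45,-90): print(y,np.rad2deg((r.inv()*down(np.deg2rad(y))).as_rotvec()).round(1))
plan([.433+.2,-.33,.30],np.deg2rad(45))
E
```

```text
cam in tool [ 0.0824849  -0.00046348 -0.14334253]
[[-0.001 -0.948 -0.318]
 [ 1.    -0.001 -0.001]
 [ 0.    -0.318  0.948]]
[[-0.893  0.451 -0.001]
 [ 0.451  0.893 -0.001]
 [ 0.    -0.001 -1.   ]]
0 [-0.1  0.  63.2]
45 [-0.1  0.  18.2]
90 [ -0.1  -0.  -26.8]
135 [ -0.   -0.  -71.8]
-45 [ -0.    0.  108.2]
-90 [-0.000e+00  1.000e-01  1.532e+02]
shift cm [-71.38 -63.39  -6.87] turn5 [-0.01  0.    3.64] rows>= 20 q6 -0.12 t 0.3 p [0.282 0.558 0.231] open 0.0855 F [ 0.5 -0.4  0.2]
```

```bash
python3 - <<'E'
from h import *
plan([.48,-.38,.25],np.deg2rad(45))
E
```

```text
shift cm [-59.98 -74.75  -1.86] turn5 [-0.01  0.    3.64] rows>= 20 q6 -0.12 t 0.3 p [0.282 0.558 0.231] open 0.0855 F [ 0.5 -0.4  0.2]
```

Call:
apply_moves --pt "-60 -74.7 -1.9 0 0 3.6" --pt "-60 -74.7 -1.9 0 0 3.6" --pt "-60 -74.7 -1.9 0 0 3.6" --pt "-60 -74.7 -1.9 0 0 3.6" --pt "-60 -74.7 -1.9 0 0 3.6" --pt "-60 -74.7 -1.9 0 0 3.6" --pt "-60 -74.7 -1.9 0 0 3.6" --pt "-60 -74.7 -1.9 0 0 3.6" --pt "-60 -74.7 -1.9 0 0 3.6" --pt "-60 -74.7 -1.9 0 0 3.6" --pt "-60 -74.7 -1.9 0 0 3.6" --pt "-60 -74.7 -1.9 0 0 3.6" --pt "-60 -74.7 -1.9 0 0 3.6" --pt "-60 -74.7 -1.9 0 0 3.6" --pt "-60 -74.7 -1.9 0 0 3.6" --pt "-60 -74.7 -1.9 0 0 3.6" --pt "-60 -74.7 -1.9 0 0 3.6" --pt "-60 -74.7 -1.9 0 0 3.6" --pt "-60 -74.7 -1.9 0 0 3.6" --pt "-60 -74.7 -1.9 0 0 3.6"

```text
t: 2.3
tool_pos: [0.4802, -0.384, 0.2493]
tool_rot: [-1.203, -2.901, 0.002]
contact_force: [-0.4, -0.2, -0.2]
opening: 0.0853
```

```bash
python3 - <<'E'
from h import *
plan([.48,-.38,.25],np.deg2rad(45))
im=grab("wrist","v1"); crop(im,0,0,512,384,"w_v1",1,50)
im=grab("wrist","v1"); cv2.imwrite("pics/w_v1.png",cv2.resize(im["color"],(800,600)))
E
```

```text
shift cm [ 0.29  0.27 -0.07] turn5 [-0.02 -0.   -0.01] rows>= 1 q6 -1.58 t 2.3 p [ 0.48  -0.384  0.249] open 0.0853 F [-0.4 -0.2 -0.2]
```

View pics/w_v1.png

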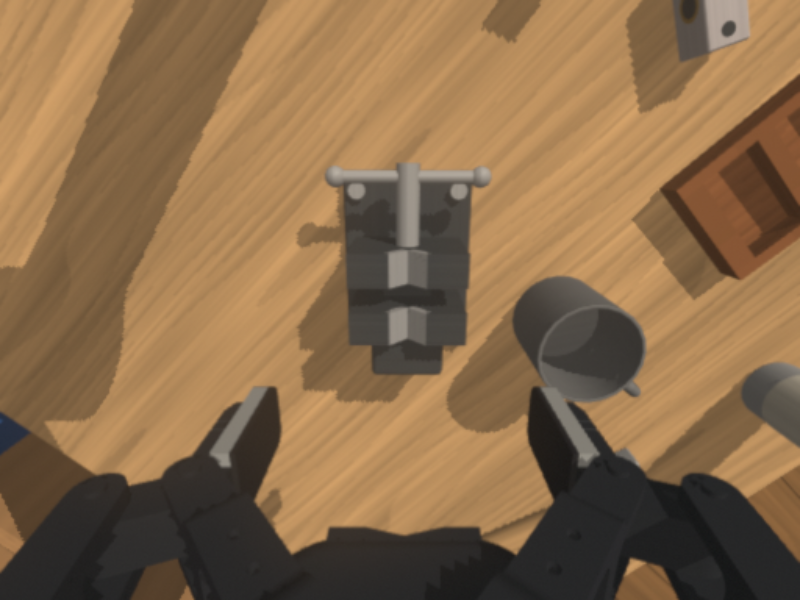

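```bash
python3 - <<'E'
from h import *
im=load("wrist","v1"); crop(im,200,95,330,245,"w_v1c",4,10)
E
```

```text
(no output)
```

View pics/w_v1c.png

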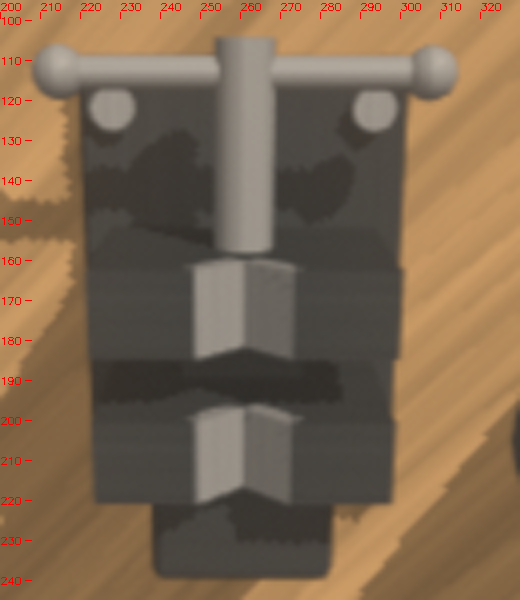

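```bash
cat > fitv.py <<'E'
from h import *
from scipy.optimize import least_squares
im=load("wrist","v1")
def px(u,v): return (200+u/4-.375,95+v/4-.375)
# (pixel, vise xyz, moves with jaw)
L=[((57,71),(-.054,None,.05),1),((434,72),(-.054,None,.05),1),
((90,359),(-.002+.026,.045,.085),1),((399,359),(.024,-.045,.085),1),
((403,268),(-.002,-.045,.085),1),((95,503),(.056,.045,.085),0),((393,503),(.056,-.045,.085),0),((397,420),(.030,-.045,.085),0),
((244,347),(.024,0,.071),1),((242,486),(.056,0,.071),0),((243,404),(.030,0,.071),0),((244,258),(-.002,0,.071),1)]
# image left = ? sign solved by s
def model(p,s,useim=im):
    x0,y0,yaw,j,yb,dz=p;P=[]
    for i,(uv,c,m) in enumerate(L):
        x,y,z=c; y=(yb if i==0 else -yb) if y is None else y
        x=x-(j if m else 0); y=s*y
        P.append((x0+x*np.cos(yaw)-y*np.sin(yaw),y0+x*np.sin(yaw)+y*np.cos(yaw),z+dz))
    return w2p(useim,P)
uv=np.array([px(*l[0]) for l in L])
for s in (1,-1):
  f=lambda p:np.r_[(model(p,s)-uv).ravel(), p[5]/.003, (p[4]-.05)/.01]
  r=least_squares(f,[.4817,-.3802,-np.pi/4,.0146,.05,0],loss="soft_l1")
  print(s,r.x.round(4),np.rad2deg(r.x[2]).round(2),r.cost); print((model(r.x,s)-uv).round(1).tolist())
E
python3 fitv.py
```

```text
1 [ 0.4828 -0.3821 -0.7898  0.0148 -0.0569 -0.0064] -45.25 462.81837270378037
[[0.3, 1.0], [0.2, 1.0], [77.1, -0.6], [-76.5, -0.9], [-78.3, 0.2], [73.9, -0.2], [-73.6, -0.4], [-75.4, 0.5], [0.3, -1.0], [0.6, -0.5], [0.5, 0.8], [0.5, 0.4]]
-1 [ 4.805e-01 -3.805e-01 -7.878e-01  1.340e-02  5.580e-02  1.000e-04] -45.14 1.1317795689449084
[[-0.2, 0.2], [-0.3, 0.0], [-0.4, -0.3], [0.3, -0.2], [0.4, 0.4], [-0.1, -0.2], [-0.1, -0.1], [-0.0, 0.4], [-0.0, -0.5], [0.3, -0.5], [0.2, 0.4], [0.1, 0.4]]
```

```bash
python3 - <<'E'
from h import *
plan([.4527,-.3526,.031],-.7878+np.pi/2)
E
```

```text
shift cm [ 3.9   0.06 21.87] turn5 [-0.01 -0.02  0.04] rows>= 5 q6 -1.58 t 2.4 p [ 0.48  -0.381  0.25 ] open 0.0858 F [0.4 0.1 0.5]
```

Call:
apply_moves --pt "3.9 0.05 0 0 0 0" --pt "3.9 0.05 4 0 0 0" --pt "3.9 0.05 8 0 0 0" --pt "3.9 0.05 12 0 0 0" --pt "3.9 0.05 15 0 0 0" --pt "3.9 0.05 18 0 0 0" --pt "3.9 0.05 20 0 0 0" --pt "3.9 0.05 21 0 0 0" --pt "3.9 0.05 21.9 0 0 0" --pt "3.9 0.05 21.9 0 0 0" --pt "3.9 0.05 21.9 0 0 0" --grip 0

```text
t: 3.5
tool_pos: [0.4532, -0.3529, 0.0319]
tool_rot: [1.2, 2.903, -0.001]
contact_force: [-0.1, -0.2, 0.7]
opening: 0.0852
```

Call:
apply_moves --pt "0 0 0 0 0 0" --pt "0 0 0 0 0 0" --pt "0 0 0 0 0 0" --pt "0 0 0 0 0 0" --pt "0 0 0 0 0 0" --pt "0 0 0 0 0 0" --pt "0 0 0 0 0 0" --pt "0 0 0 0 0 0" --pt "0 0 0 0 0 0" --pt "0 0 0 0 0 0" --grip 1 --squeeze 50

```text
t: 4.5
tool_pos: [0.4536, -0.3528, 0.0322]
tool_rot: [1.199, 2.903, 0.0]
contact_force: [2.1, 4.1, 4.4]
opening: 0.0166
```

```bash
python3 - <<'E'
from h import *
plan([.4527-.0466*.7054,-.3526+.0466*.7088,.031],-.7878+np.pi/2)
im=grab("wrist","v2"); cv2.imwrite("pics/w_v2.png",im["color"])
E
```

```text
shift cm [ 4.74 -0.03  0.12] turn5 [0.   0.01 0.05] rows>= 1 q6 -1.58 t 4.5 p [ 0.454 -0.353  0.032] open 0.0166 F [2.1 4.1 4.4]
```

View pics/w_v2.png

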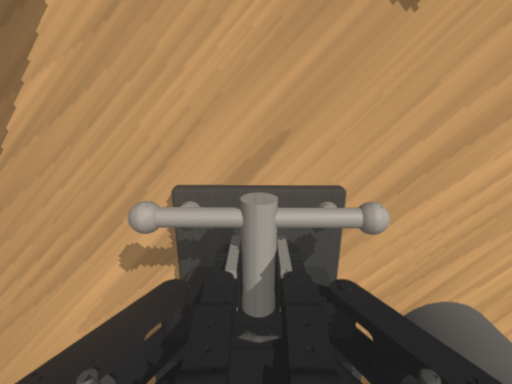

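Call:
apply_moves --pt "0.4 0 0 0 0 0" --pt "0.8 0 0 0 0 0" --pt "1.2 0 0 0 0 0" --pt "1.6 0 0 0 0 0" --pt "2.0 0 0 0 0 0" --pt "2.4 0 0 0 0 0" --pt "2.8 0 0 0 0 0" --pt "3.2 0 0 0 0 0" --pt "3.6 0 0 0 0 0" --pt "4.0 0 0 0 0 0" --pt "4.3 0 0 0 0 0" --pt "4.5 0 0 0 0 0" --pt "4.7 0 0 0 0 0" --pt "4.8 0 0 0 0 0" --pt "4.8 0 0 0 0 0" --pt "4.8 0 0 0 0 0"

```text
t: 6.15
tool_pos: [0.4209, -0.3198, 0.0322]
tool_rot: [1.198, 2.898, -0.002]
contact_force: [7.2, 0.6, -1.6]
opening: 0.0165
```

Call:
apply_moves --pt "0.2 0 0 0 0 0" --pt "0.3 0 0 0 0 0" --pt "0.4 0 0 0 0 0" --pt "0.4 0 0 0 0 0"

```text
t: 6.55
tool_pos: [0.421, -0.3199, 0.0323]
tool_rot: [1.194, 2.887, -0.008]
contact_force: [14.0, -7.5, -13.0]
opening: 0.0162
```

Call:
apply_moves --pt "0 0 0 0 0 0" --pt "0 0 0 0 0 0" --pt "0 0 0 0 0 0" --pt "0 0 0 0 0 0" --pt "0 0 0 0 0 0" --pt "0 0 0 0 0 0" --grip 0

```text
t: 7.15
tool_pos: [0.4209, -0.3199, 0.0323]
tool_rot: [1.194, 2.888, -0.009]
contact_force: [-0.1, 0.6, -0.4]
opening: 0.085
```

```bash
python3 - <<'E'
from h import *
plan([.47,-.37,.25],-.7878+np.pi/2)
E
```

```text
shift cm [ -7.39  -0.05 -21.64] turn5 [0.02 0.2  0.04] rows>= 5 q6 -1.58 t 7.2 p [ 0.421 -0.32   0.032] open 0.085 F [-0.1  0.6 -0.4]
```

Call:
apply_moves --pt "0 0 -4 0 0 0" --pt "0 0 -8 0 0 0" --pt "0 0 -12 0 0.2 0" --pt "-1 0 -16 0 0.2 0" --pt "-4 0 -20 0 0.2 0" --pt "-7.4 0 -21.6 0 0.2 0" --pt "-7.4 0 -21.6 0 0.2 0" --pt "-7.4 0 -21.6 0 0.2 0"

```text
t: 7.95
tool_pos: [0.4703, -0.3697, 0.2492]
tool_rot: [-1.201, -2.903, -0.002]
contact_force: [-0.2, 0.5, -0.5]
opening: 0.0857
```

```bash
python3 - <<'E'
from h import *
im=grab("wrist","v3"); crop(im,190,80,330,240,"w_v3c",3,10)
x0,y0,yaw,j=.4805,-.3805,-.7878,.06
def V(x,y,z): return (x0+x*np.cos(yaw)-y*np.sin(yaw),y0+x*np.sin(yaw)+y*np.cos(yaw),z)
for n,c in dict(slidNear=(.024-j,0,.071),fixNear=(.03,0,.071),fixFar=(.056,0,.071),slT=(-.002-j,0,.071),ballA=(-.054-j,.056,.05),ballB=(-.054-j,-.056,.05),groove=(0,0,.081)).items():
    u=w2p(im,[V(*c)])[0]; print(n,u.round(1),"crop",((u-[190,80]+.33)*3).round(0))
E
```

```text
slidNear [258.5 155.8] crop [206. 228.]
fixNear [258.3 208.4] crop [206. 386.]
fixFar [258.3 227.5] crop [206. 443.]
slT [258.5 133.1] crop [207. 160.]
ballA [307.3  85.1] crop [353.  16.]
ballB [209.9  84.9] crop [61. 16.]
groove [258.4 187.8] crop [206. 324.]
```

View pics/w_v3c.png

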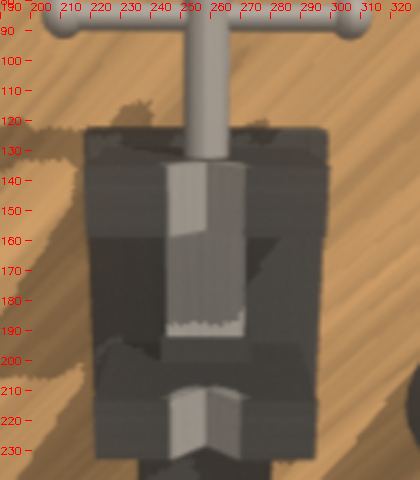

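```bash
python3 - <<'E'
from h import *
plan([.525,.43,.25],np.deg2rad(113),False)
E
```

```text
shift cm [5.251e+01 6.047e+01 3.000e-02] turn5 [  0.03  -0.02 -13.59] rows>= 17 q6 -1.58 t 8.0 p [ 0.47  -0.369  0.248] open 0.0854 F [-0.3  0.6 -0.6]
```

Call:
apply_moves --pt "52.5 60.5 0 0 0 -13.6" --pt "52.5 60.5 0 0 0 -13.6" --pt "52.5 60.5 0 0 0 -13.6" --pt "52.5 60.5 0 0 0 -13.6" --pt "52.5 60.5 0 0 0 -13.6" --pt "52.5 60.5 0 0 0 -13.6" --pt "52.5 60.5 0 0 0 -13.6" --pt "52.5 60.5 0 0 0 -13.6" --pt "52.5 60.5 0 0 0 -13.6" --pt "52.5 60.5 0 0 0 -13.6" --pt "52.5 60.5 0 0 0 -13.6" --pt "52.5 60.5 0 0 0 -13.6" --pt "52.5 60.5 0 0 0 -13.6" --pt "52.5 60.5 0 0 0 -13.6" --pt "52.5 60.5 0 0 0 -13.6" --pt "52.5 60.5 0 0 0 -13.6" --pt "52.5 60.5 0 0 0 -13.6" --pt "52.5 60.5 0 0 0 -13.6" --pt "52.5 60.5 0 0 0 -13.6"

```text
t: 9.9
tool_pos: [0.5244, 0.4289, 0.2492]
tool_rot: [0.627, -3.076, -0.003]
contact_force: [-0.2, 0.6, 0.4]
opening: 0.0853
```

```bash
python3 - <<'E'
from h import *
plan([.525,.43,.25],np.deg2rad(113),False)
im=grab("wrist","r1"); cv2.imwrite("pics/w_r1.png",im["color"])
crop(im,170,60,340,250,"w_r1c",3)
E
```

```text
shift cm [-0.1   0.08 -0.08] turn5 [ 0.02 -0.02  0.01] rows>= 1 q6 -1.4 t 9.9 p [0.524 0.429 0.249] open 0.0853 F [-0.2  0.6  0.4]
```

View pics/w_r1.png

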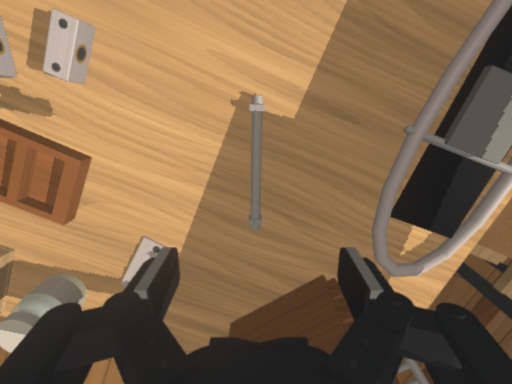

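View pics/w_r1c.png

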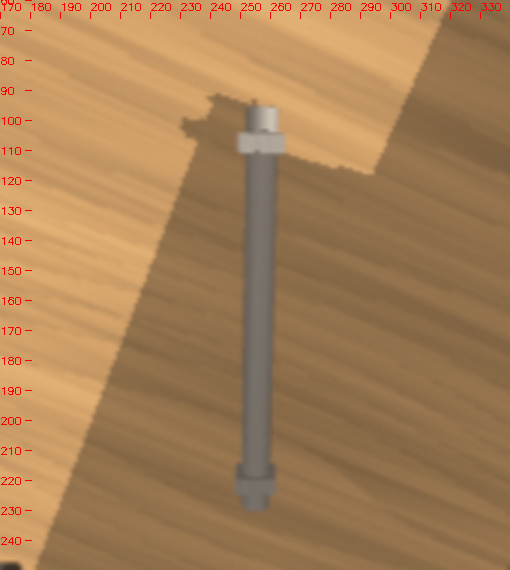

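```bash
python3 - <<'E'
from h import *
im=load("wrist","r1")
def px(u,v): return (170+u/3-.33,60+v/3-.33)
a=p2w(im,[px(262,107),px(256,511)],.011); print(a.round(4),a.mean(0),np.linalg.norm(a[0]-a[1]))
b=p2w(im,[px(261,143),px(256,479)],.02); print(b.round(4),b.mean(0),np.linalg.norm(b[0]-b[1]))
c=p2w(im,[px(261,200),px(258,400)],.017); print(c.round(4))
for q in(a,b,c): d=q[1]-q[0]; print(np.rad2deg(np.arctan2(d[1],d[0])))
cc=(a.mean(0)+b.mean(0))/2
plan([cc[0],cc[1],.003],np.deg2rad(113),False)
E
```

```text
[[0.4426 0.3931 0.011 ]
 [0.6209 0.4651 0.011 ]] [0.53171045 0.42910755 0.011     ] 0.19228836844021824
[[0.4562 0.3984 0.02  ]
 [0.601  0.4568 0.02  ]] [0.52859368 0.42763547 0.02      ] 0.156116551402993
[[0.4783 0.4077 0.017 ]
 [0.5642 0.4424 0.017 ]]
21.982441022905014
21.970512576539853
21.981918740550206
shift cm [-0.5  -0.29 24.67] turn5 [ 0.03 -0.01  0.  ] rows>= 5 q6 -1.4 t 9.9 p [0.525 0.429 0.25 ] open 0.0852 F [ 0.1  0.2 -0.6]
```

```bash
python3 - <<'E'
from h import *
plan([.5302,.4285,.003],np.deg2rad(111.98),False)
E
```

```text
shift cm [-0.51 -0.28 24.67] turn5 [ 0.03 -0.01  0.21] rows>= 5 q6 -1.4 t 9.9 p [0.525 0.429 0.25 ] open 0.0852 F [ 0.1  0.2 -0.6]
```

Call:
apply_moves --pt "-0.5 -0.3 4 0 0 0.2" --pt "-0.5 -0.3 8 0 0 0.2" --pt "-0.5 -0.3 12 0 0 0.2" --pt "-0.5 -0.3 16 0 0 0.2" --pt "-0.5 -0.3 19 0 0 0.2" --pt "-0.5 -0.3 22 0 0 0.2" --pt "-0.5 -0.3 23.5 0 0 0.2" --pt "-0.5 -0.3 24.3 0 0 0.2" --pt "-0.5 -0.3 24.6 0 0 0.2" --pt "-0.5 -0.3 24.6 0 0 0.2" --pt "-0.5 -0.3 24.6 0 0 0.2"

```text
t: 11.05
tool_pos: [0.5313, 0.4289, 0.0057]
tool_rot: [-0.599, 3.082, 0.005]
contact_force: [-0.2, 0.2, 0.6]
opening: 0.0854
```

Call:
apply_moves --pt "0 0 0 0 0 0" --pt "0 0 0 0 0 0" --pt "0 0 0 0 0 0" --pt "0 0 0 0 0 0" --pt "0 0 0 0 0 0" --pt "0 0 0 0 0 0" --pt "0 0 0 0 0 0" --pt "0 0 0 0 0 0" --pt "0 0 0 0 0 0" --pt "0 0 0 0 0 0" --grip 1 --squeeze 80

```text
t: 12.05
tool_pos: [0.5314, 0.429, 0.006]
tool_rot: [-0.599, 3.082, 0.005]
contact_force: [-1.6, -0.6, 3.7]
opening: 0.0106
```

Call:
apply_moves --pt "0 0 -2 0 0 0" --pt "0 0 -4 0 0 0" --pt "0 0 -8 0 0 0" --pt "0 0 -12 0 0 0" --pt "0 0 -16 0 0 0" --pt "0 0 -20 0 0 0" --pt "0 0 -20 0 0 0" --pt "0 0 -20 0 0 0"

```text
t: 12.85
tool_pos: [0.5315, 0.4284, 0.2063]
tool_rot: [-0.599, 3.081, 0.006]
contact_force: [-0.8, -0.4, -2.6]
opening: 0.0103
```

```bash
python3 - <<'E'
from h import *
plan([.4784,-.3784,.22],-.7878+np.pi/2,False)
im=grab("wrist","r2"); cv2.imwrite("pics/w_r2.png",im["color"])
E
```

```text
shift cm [ 35.14 -72.81  -1.73] turn5 [ 0.06  0.02 13.43] rows>= 17 q6 -1.39 t 12.8 p [0.531 0.428 0.206] open 0.0103 F [-0.8 -0.4 -2.6]
```

View pics/w_r2.png

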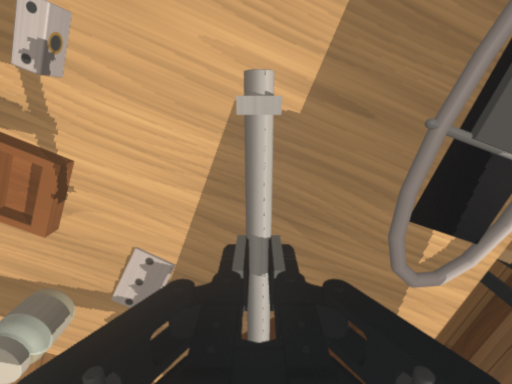

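```bash
python3 - <<'E'
from h import *
o,p,r=tool(); im=load("wrist","r2")
for c in [(.076,0,-.014),(.084,0,-.014),(.08,.01,-.004),(.08,-.01,-.004),(.095,0,-.011),(.095,0,-.004),(0.04,.007,-.004),(.04,-.007,-.004)]:
    print(c,w2p(im,[p+r.apply(c)]).round(1))
crop(im,220,50,300,200,"w_r2c",4)
E
```

```text
(0.076, 0, -0.014) [[257.5 113.5]]
(0.084, 0, -0.014) [[257.5  94.8]]
(0.08, 0.01, -0.004) [[278.2 103.8]]
(0.08, -0.01, -0.004) [[236.9 103.9]]
(0.095, 0, -0.011) [[257.5  68.4]]
(0.095, 0, -0.004) [[257.5  70. ]]
(0.04, 0.007, -0.004) [[270.9 183.1]]
(0.04, -0.007, -0.004) [[244.5 183.2]]
```

View pics/w_r2c.png

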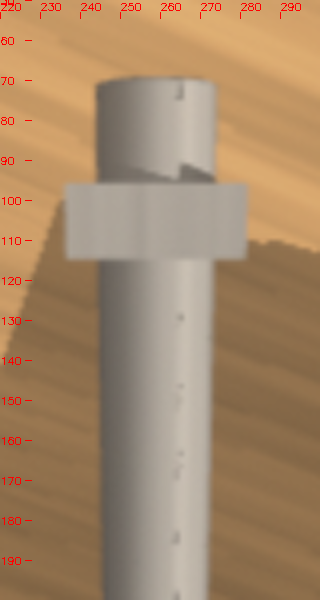

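Call:
apply_moves --pt "35.1 -72.8 -1.7 0 0 13.4" --pt "35.1 -72.8 -1.7 0 0 13.4" --pt "35.1 -72.8 -1.7 0 0 13.4" --pt "35.1 -72.8 -1.7 0 0 13.4" --pt "35.1 -72.8 -1.7 0 0 13.4" --pt "35.1 -72.8 -1.7 0 0 13.4" --pt "35.1 -72.8 -1.7 0 0 13.4" --pt "35.1 -72.8 -1.7 0 0 13.4" --pt "35.1 -72.8 -1.7 0 0 13.4" --pt "35.1 -72.8 -1.7 0 0 13.4" --pt "35.1 -72.8 -1.7 0 0 13.4" --pt "35.1 -72.8 -1.7 0 0 13.4" --pt "35.1 -72.8 -1.7 0 0 13.4" --pt "35.1 -72.8 -1.7 0 0 13.4" --pt "35.1 -72.8 -1.7 0 0 13.4" --pt "35.1 -72.8 -1.7 0 0 13.4" --pt "35.1 -72.8 -1.7 0 0 13.4" --pt "35.1 -72.8 -1.7 0 0 13.4" --pt "35.1 -72.8 -1.7 0 0 13.4"

```text
t: 14.8
tool_pos: [0.4773, -0.3771, 0.2169]
tool_rot: [-1.2, -2.898, -0.006]
contact_force: [-0.3, -1.0, -1.6]
opening: 0.0105
```

```bash
python3 - <<'E'
from h import *
plan([.4784,-.3784,.077],-.7878+np.pi/2,False)
im=grab("wrist","r3"); cv2.imwrite("pics/w_r3.png",im["color"])
E
```

```text
shift cm [-0.26 -0.03 13.99] turn5 [ 0.02 -0.08  0.03] rows>= 3 q6 -1.58 t 14.8 p [ 0.477 -0.377  0.217] open 0.0105 F [-0.3 -1.  -1.6]
```

View pics/w_r3.png

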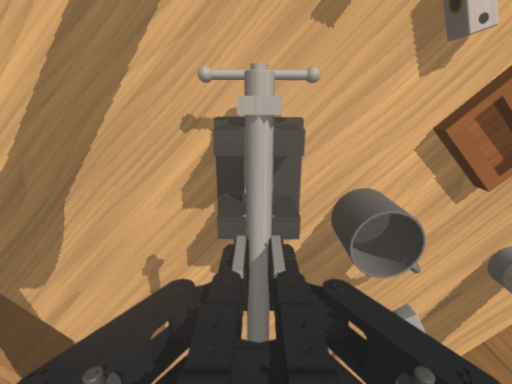

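Call:
apply_moves --pt "-0.25 0 3 0 0 0" --pt "-0.25 0 6 0 0 0" --pt "-0.25 0 9 0 0 0" --pt "-0.25 0 11 0 0 0" --pt "-0.25 0 12 0 0 0" --pt "-0.25 0 12.8 0 0 0" --pt "-0.25 0 13.4 0 0 0" --pt "-0.25 0 13.6 0 0 0" --pt "-0.25 0 13.6 0 0 0"

```text
t: 15.75
tool_pos: [0.4794, -0.3782, 0.0822]
tool_rot: [-1.199, -2.9, -0.004]
contact_force: [0.3, 0.3, -1.5]
opening: 0.0106
```

```bash
python3 - <<'E'
from h import *
plan([.4784,-.3784,.077],-.7878+np.pi/2,False)
im=grab("scene","r4"); crop(im,40,220,200,340,"s_r4",5)
E
```

```text
shift cm [ 0.05 -0.09  0.52] turn5 [ 0.01 -0.05  0.04] rows>= 1 q6 -1.58 t 15.8 p [ 0.479 -0.378  0.082] open 0.0106 F [ 0.3  0.3 -1.5]
```

View pics/s_r4.png

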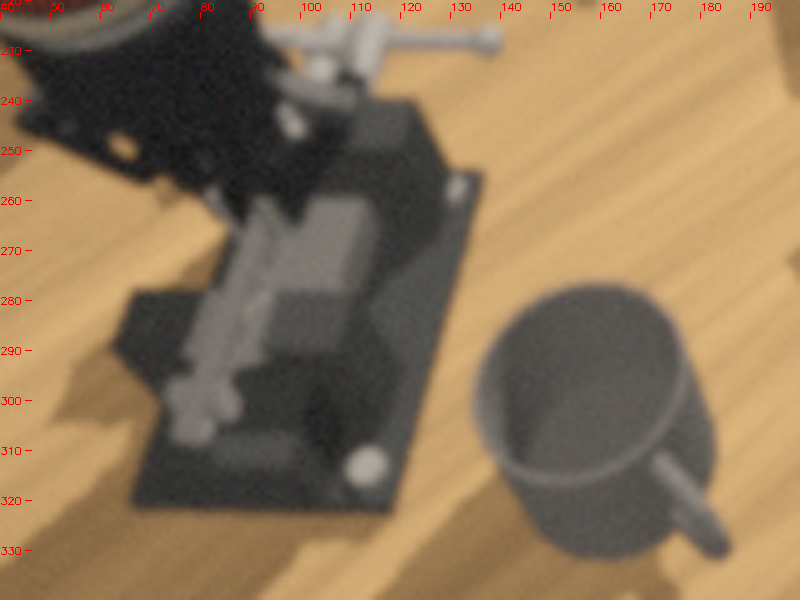

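Call:
apply_moves --pt "0 -0.1 0.2 0 0 0" --pt "0 -0.1 0.4 0 0 0" --pt "0 -0.1 0.6 0 0 0" --pt "0 -0.1 0.6 0 0 0"

```text
t: 16.2
tool_pos: [0.4794, -0.3792, 0.0773]
tool_rot: [-1.2, -2.901, -0.005]
contact_force: [1.0, 2.0, 1.6]
opening: 0.0104
```

Call:
apply_moves --pt "0 0 0.15 0 0 0" --pt "0 0 0.15 0 0 0" --pt "0 0 0.15 0 0 0"

```text
t: 16.5
tool_pos: [0.4799, -0.3792, 0.0768]
tool_rot: [-1.2, -2.902, -0.005]
contact_force: [-0.6, 3.1, 4.7]
opening: 0.0105
```

Contact with the grooves. Release gently and rise.

Call:
apply_moves --pt "0 0 0 0 0 0" --pt "0 0 0 0 0 0" --pt "0 0 0 0 0 0" --pt "0 0 0 0 0 0" --pt "0 0 0 0 0 0" --pt "0 0 0 0 0 0" --pt "0 0 0 0 0 0" --grip 0.45

```text
t: 17.2
tool_pos: [0.4799, -0.3792, 0.0768]
tool_rot: [-1.2, -2.902, -0.005]
contact_force: [0.4, 0.2, -0.4]
opening: 0.0473
```

Call:
apply_moves --pt "0 0 -1 0 0 0" --pt "0 0 -2.5 0 0 0" --pt "0 0 -5 0 0 0" --pt "0 0 -9 0 0 0" --pt "0 0 -13 0 0 0" --pt "0 0 -17 0 0 0" --pt "0 0 -17 0 0 0" --pt "0 0 -17 0 0 0"

```text
t: 18.0
tool_pos: [0.4805, -0.3805, 0.2502]
tool_rot: [1.199, 2.9, 0.002]
contact_force: [0.2, -0.4, -0.3]
opening: 0.0468
```

```bash
python3 - <<'E'
from h import *
im=grab("wrist","r5"); crop(im,150,40,350,290,"w_r5",2)
im=grab("scene","r5"); crop(im,40,210,200,330,"s_r5",5)
im=grab("top","r5"); crop(im,190,170,330,260,"t_r5")
E
```

```text
(no output)
```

View pics/w_r5.png

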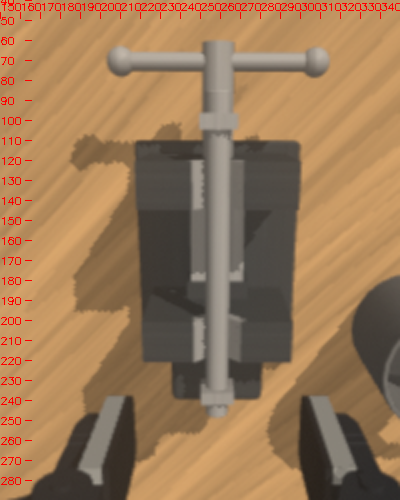

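View pics/s_r5.png

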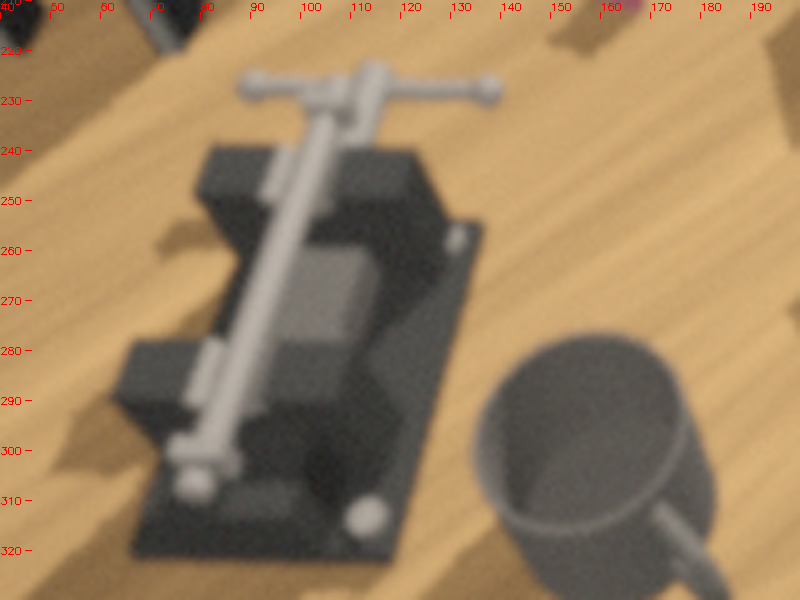

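View pics/t_r5.png

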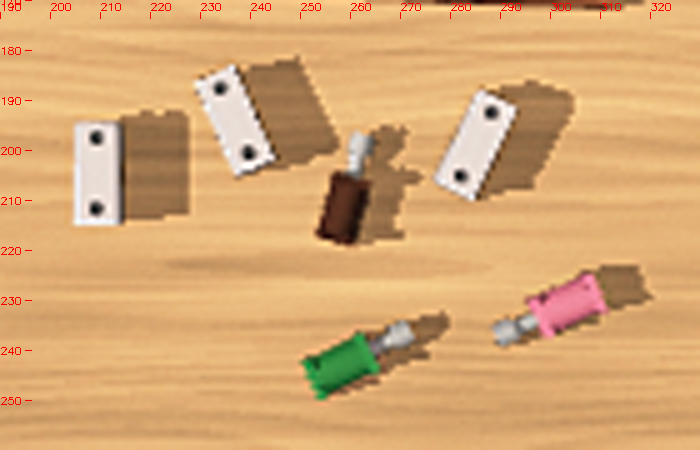

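```bash
python3 - <<'E'
from h import *
im=load("wrist","r5"); x0,y0,yaw=.4805,-.3805,-.7878
V=lambda x,y,z:(x0+x*np.cos(yaw)-y*np.sin(yaw),y0+x*np.sin(yaw)+y*np.cos(yaw),z)
for c in [(-.083,0,.091),(.077,0,.091),(-.098,0,.081),(.092,0,.081)]:
    u=w2p(im,[V(*c)])[0]; print(c,u.round(1),((u-[150,40]+.25)*2).round())
E
```

```text
(-0.083, 0, 0.091) [258.8  99.1] [218. 119.]
(0.077, 0, 0.091) [258.4 238.3] [217. 397.]
(-0.098, 0, 0.081) [258.8  84. ] [218.  88.]
(0.092, 0, 0.081) [258.4 245.1] [217. 411.]
```

```bash
python3 - <<'E'
from h import *
plan([.58,.03,.32],np.deg2rad(90),False)
E
```

```text
shift cm [21.8  36.1  -7.27] turn5 [ 0.05 -0.04 -8.99] rows>= 9 q6 -1.58 t 18.1 p [ 0.479 -0.379  0.245] open 0.0472 F [-0.3 -0.7  0.5]
```

Call:
apply_moves --pt "21.8 36.1 -7.3 0 0 -9" --pt "21.8 36.1 -7.3 0 0 -9" --pt "21.8 36.1 -7.3 0 0 -9" --pt "21.8 36.1 -7.3 0 0 -9" --pt "21.8 36.1 -7.3 0 0 -9" --pt "21.8 36.1 -7.3 0 0 -9" --pt "21.8 36.1 -7.3 0 0 -9" --pt "21.8 36.1 -7.3 0 0 -9" --pt "21.8 36.1 -7.3 0 0 -9" --pt "21.8 36.1 -7.3 0 0 -9" --pt "21.8 36.1 -7.3 0 0 -9" --pt "21.8 36.1 -7.3 0 0 -9" --grip 0

```text
t: 19.35
tool_pos: [0.5795, 0.029, 0.3188]
tool_rot: [-0.0, -3.138, -0.008]
contact_force: [0.2, 0.6, -0.5]
opening: 0.0853
```

```bash
python3 - <<'E'
from h import *
plan([.58,.03,.32],np.deg2rad(90),False)
im=grab("wrist","b1"); cv2.imwrite("pics/w_b1.png",cv2.resize(im["color"],(768,576),interpolation=cv2.INTER_CUBIC))
E
```

```text
shift cm [-0.05  0.1  -0.12] turn5 [ 0.06 -0.04 -0.  ] rows>= 1 q6 -1.65 t 19.4 p [0.579 0.029 0.319] open 0.0853 F [ 0.2  0.6 -0.5]
```

View pics/w_b1.png

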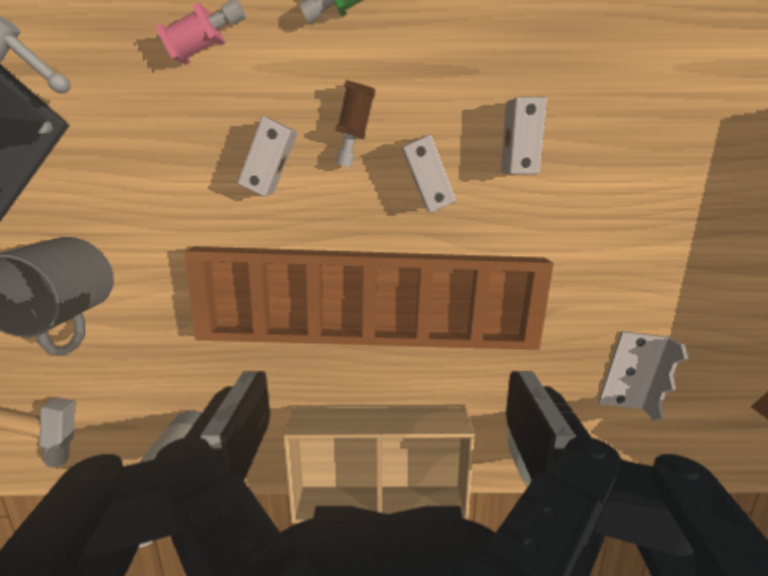

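```bash
python3 - <<'E'
from h import *
im=load("wrist","b1"); crop(im,150,45,380,150,"w_b1a",3); crop(im,115,155,375,240,"w_b1r",3)
E
```

```text
(no output)
```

View pics/w_b1a.png

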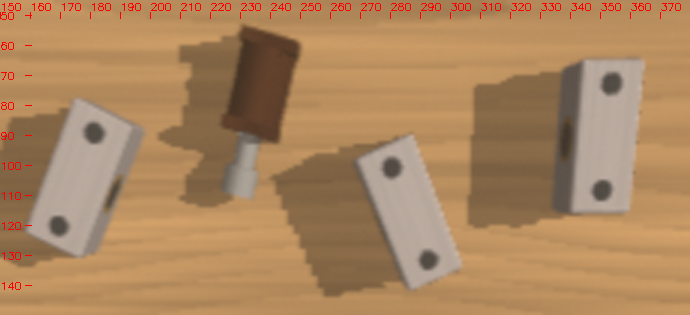

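View pics/w_b1r.png

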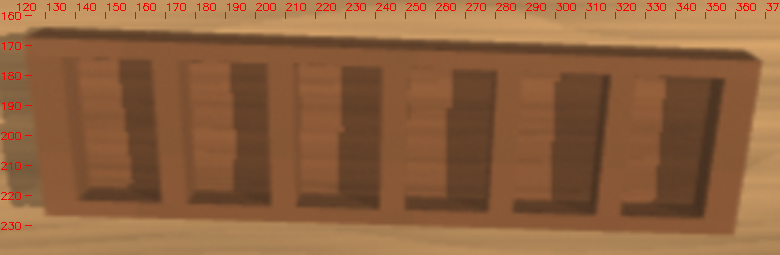

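```bash
python3 - <<'E'
from h import *
im=load("wrist","b1")
P=lambda L,x,y:[(x+u/3-.33,y+v/3-.33) for u,v in L]
for n,L in dict(L=[(94,132),(59,226)],M=[(392,167),(428,260)],R=[(611,83),(602,190)]).items():
    w=p2w(im,P(L,150,45),.036); d=w[1]-w[0]; print(n,w.mean(0).round(4),"yaw",np.rad2deg(np.arctan2(d[1],d[0])).round(1)%180,np.linalg.norm(d).round(3))
w=p2w(im,P([(270,37),(250,136),(240,192)],150,45),[.016,.014,.014]); print(w.round(4)); d=w[2]-w[0]; print(np.rad2deg(np.arctan2(d[1],d[0])),np.linalg.norm(d))
w=p2w(im,P([(28,40),(760,60),(735,234),(45,215)],115,155),.026); print(w.round(4),w.mean(0)); 
for a,b in((0,1),(3,2)): d=w[b]-w[a]; print(np.rad2deg(np.arctan2(-d[0],d[1])),np.linalg.norm(d))
def rackfit():
    from scipy.optimize import least_squares
    uv=np.array(P([(28,40),(760,60),(735,234),(45,215)],115,155))
    # pocket rims
    def W(p,c): x,y=c;return (p[0]+x*np.cos(p[2])-y*np.sin(p[2]),p[1]+x*np.sin(p[2])+y*np.cos(p[2]),.026)
    pts=[(-.052,-.198),(-.052,.198),(.052,.198),(.052,-.198)]
    r=least_squares(lambda p:(w2p(im,[W(p,c) for c in pts])-uv).ravel(),[.6526,.01,-.034]); print(r.x,r.fun.round(1))
    for k in range(6):
        print(k-2.5, np.round(W(r.x,(0,(k-2.5)*.062)),4))
rackfit()
E
```

```text
L [ 0.5013 -0.091   0.036 ] yaw 154.0 0.048
M [0.5177 0.0721 0.036 ] yaw 23.4 0.048
R [0.4825 0.1652 0.036 ] yaw 0.9 0.048
[[ 0.4358  0.0035  0.016 ]
 [ 0.4806 -0.0077  0.014 ]
 [ 0.5076 -0.0137  0.014 ]]
-13.465063939959668 0.07382817289935757
[[ 0.5979 -0.1846  0.026 ]
 [ 0.6101  0.2081  0.026 ]
 [ 0.7139  0.2064  0.026 ]
 [ 0.7002 -0.1906  0.026 ]] [0.65553403 0.00983145 0.026     ]
-1.7671681003268884 0.39289649027517864
-1.972346671738261 0.3971471320618709
[ 0.65568777  0.00986814 -0.03282169] [-1.2 -0.4  0.8  0.1 -0.2  0.1  0.6  0.5]
-2.5 [ 0.6506 -0.145   0.026 ]
-1.5 [ 0.6526 -0.0831  0.026 ]
-0.5 [ 0.6547 -0.0211  0.026 ]
0.5 [0.6567 0.0409 0.026 ]
1.5 [0.6587 0.1028 0.026 ]
2.5 [0.6608 0.1648 0.026 ]
```

```bash
python3 - <<'E'
from h import *
plan([.482,.165,.10],np.deg2rad(90.9),False)
plan([.482,.165,.019],np.deg2rad(90.9),False)
E
```

```text
shift cm [ 9.69 13.5  22.01] turn5 [ 0.06 -0.04 -0.19] rows>= 6 q6 -1.65 t 19.4 p [0.58  0.029 0.319] open 0.0854 F [-0.2  0.9 -0.1]
shift cm [ 9.66 13.46 30.11] turn5 [ 0.06 -0.04 -0.19] rows>= 7 q6 -1.65 t 19.4 p [0.58  0.029 0.319] open 0.0854 F [-0.2  0.9 -0.1]
```

Call:
apply_moves --pt "9.7 13.5 15 0.05 0 -0.2" --pt "9.7 13.5 15 0.05 0 -0.2" --pt "9.7 13.5 15 0.05 0 -0.2" --pt "9.7 13.5 15 0.05 0 -0.2" --pt "9.7 13.5 18 0.05 0 -0.2" --pt "9.7 13.5 22 0.05 0 -0.2" --pt "9.7 13.5 25 0.05 0 -0.2" --pt "9.7 13.5 27 0.05 0 -0.2" --pt "9.7 13.5 28.5 0.05 0 -0.2" --pt "9.7 13.5 29.5 0.05 0 -0.2" --pt "9.7 13.5 30.1 0.05 0 -0.2" --pt "9.7 13.5 30.1 0.05 0 -0.2" --pt "9.7 13.5 30.1 0.05 0 -0.2"

```text
t: 20.7
tool_pos: [0.4825, 0.1654, 0.0201]
tool_rot: [0.026, -3.14, -0.002]
contact_force: [0.0, 0.2, 0.6]
opening: 0.0855
```

Call:
apply_moves --pt "0 0 0 0 0 0" --pt "0 0 0 0 0 0" --pt "0 0 0 0 0 0" --pt "0 0 0 0 0 0" --pt "0 0 0 0 0 0" --pt "0 0 0 0 0 0" --pt "0 0 0 0 0 0" --pt "0 0 0 0 0 0" --grip 1 --squeeze 60

```text
t: 21.5
tool_pos: [0.483, 0.1656, 0.0207]
tool_rot: [0.026, -3.141, -0.002]
contact_force: [-0.2, 0.5, 5.3]
opening: 0.0285
```

Call:
apply_moves --pt "0 0 -1 0 0 0" --pt "0 0 -3 0 0 0" --pt "0 0 -6 0 0 0" --pt "0 0 -9 0 0 0" --pt "0 0 -9 0 0 0" --pt "0 0 -9 0 0 0"

```text
t: 22.1
tool_pos: [0.4829, 0.1654, 0.1107]
tool_rot: [0.026, -3.141, -0.002]
contact_force: [-0.4, -0.0, -2.3]
opening: 0.0286
```

```bash
python3 - <<'E'
from h import *
plan([.6598,.165,.10],np.deg2rad(88.1),False)
im=grab("wrist","b2"); cv2.imwrite("pics/w_b2.png",im["color"])
E
```

```text
shift cm [-17.69  -0.33   1.06] turn5 [ 0.02 -0.    0.57] rows>= 4 q6 -1.4 t 22.1 p [0.483 0.165 0.111] open 0.0286 F [-0.4 -0.  -2.3]
```

View pics/w_b2.png

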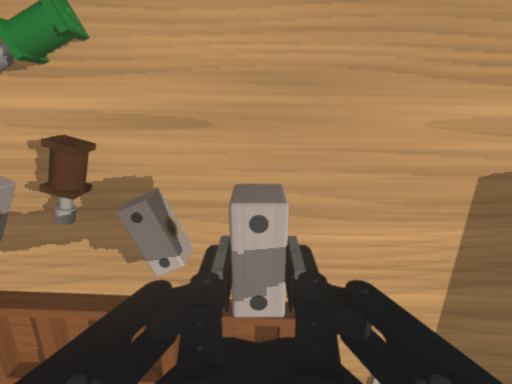

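Call:
apply_moves --pt "-17.7 -0.3 0 0 0 0.6" --pt "-17.7 -0.3 0 0 0 0.6" --pt "-17.7 -0.3 0 0 0 0.6" --pt "-17.7 -0.3 0 0 0 0.6" --pt "-17.7 -0.3 1 0 0 0.6" --pt "-17.7 -0.3 3 0 0 0.6" --pt "-17.7 -0.3 5 0 0 0.6" --pt "-17.7 -0.3 6.5 0 0 0.6" --pt "-17.7 -0.3 7.6 0 0 0.6" --pt "-17.7 -0.3 8.2 0 0 0.6" --pt "-17.7 -0.3 8.3 0 0 0.6" --pt "-17.7 -0.3 8.3 0 0 0.6"

```text
t: 23.35
tool_pos: [0.6588, 0.1654, 0.0267]
tool_rot: [-0.056, -3.139, -0.002]
contact_force: [-2.2, 0.2, 2.9]
opening: 0.0287
```

```bash
python3 - <<'E'
from h import *
plan([.6598,.165,.028],np.deg2rad(88.1),False)
im=grab("wrist","b3"); cv2.imwrite("pics/w_b3.png",im["color"])
E
```

```text
shift cm [-0.1  -0.04 -0.13] turn5 [ 0.01 -0.03 -0.03] rows>= 1 q6 -1.4 t 23.4 p [0.659 0.165 0.027] open 0.0287 F [-2.2  0.2  2.9]
```

View pics/w_b3.png

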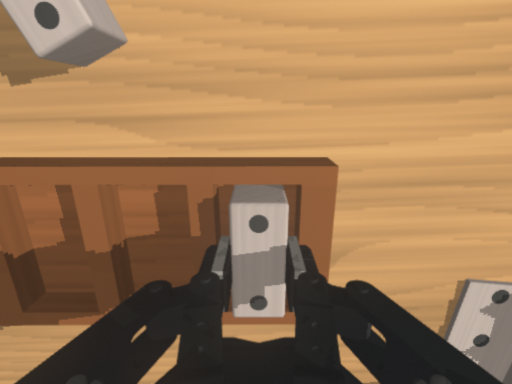

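Call:
apply_moves --pt "0 0 -0.1 0 0 0" --pt "0 0 -0.1 0 0 0" --pt "0 0 -0.1 0 0 0" --pt "0 0 -0.2 0 0 0" --pt "0 0 -1 0 0 0" --pt "0 0 -4 0 0 0" --pt "0 0 -8 0 0 0" --pt "0 0 -12 0 0 0" --pt "0 0 -12 0 0 0" --pt "0 0 -12 0 0 0" --grip 0.45

```text
t: 24.4
tool_pos: [0.6603, 0.1655, 0.1493]
tool_rot: [0.056, 3.139, 0.003]
contact_force: [0.0, -0.5, -0.4]
opening: 0.0468
```

```bash
python3 - <<'E'
from h import *
plan([.5177,.072,.019],np.deg2rad(113.4),False)
im=grab("wrist","b4"); cv2.imwrite("pics/w_b4.png",im["color"])
im=grab("top","b4"); crop(im,190,130,330,220,"t_b4")
E
```

```text
shift cm [13.94 -9.87 12.99] turn5 [ 0.02  0.02 -5.09] rows>= 5 q6 -1.4 t 24.4 p [0.66  0.165 0.149] open 0.0468 F [ 0.  -0.5 -0.4]
```

View pics/w_b4.png

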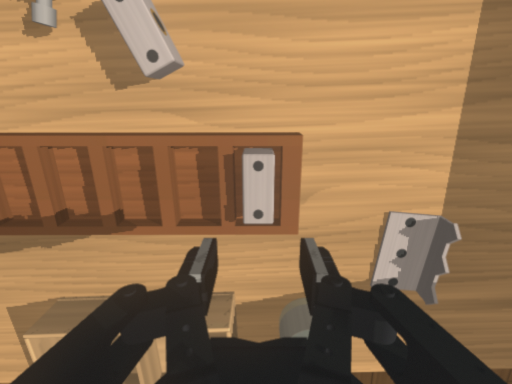

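View pics/t_b4.png

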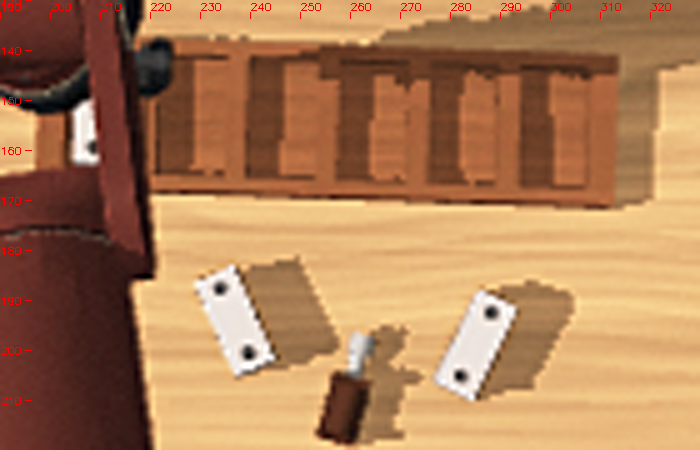

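Block R is in pocket (+2.5); the others are unmoved. Next: the middle block.

Call:
apply_moves --pt "13.9 -9.9 0 0 0 -5.1" --pt "13.9 -9.9 0 0 0 -5.1" --pt "13.9 -9.9 0 0 0 -5.1" --pt "13.9 -9.9 0 0 0 -5.1" --pt "13.9 -9.9 2 0 0 -5.1" --pt "13.9 -9.9 5 0 0 -5.1" --pt "13.9 -9.9 8 0 0 -5.1" --pt "13.9 -9.9 10 0 0 -5.1" --pt "13.9 -9.9 11.5 0 0 -5.1" --pt "13.9 -9.9 12.5 0 0 -5.1" --pt "13.9 -9.9 13.1 0 0 -5.1" --pt "13.9 -9.9 13.1 0 0 -5.1" --pt "13.9 -9.9 13.1 0 0 -5.1" --grip 0

```text
t: 25.8
tool_pos: [0.516, 0.0713, 0.0158]
tool_rot: [0.638, -3.073, -0.002]
contact_force: [0.2, -0.4, 0.1]
opening: 0.0855
```

Call:
apply_moves --pt "0 0 0 0 0 0" --pt "0 0 0 0 0 0" --pt "0 0 0 0 0 0" --pt "0 0 0 0 0 0" --pt "0 0 0 0 0 0" --pt "0 0 0 0 0 0" --pt "0 0 0 0 0 0" --pt "0 0 0 0 0 0" --grip 1 --squeeze 60

```text
t: 26.6
tool_pos: [0.5166, 0.0713, 0.0164]
tool_rot: [0.638, -3.074, -0.002]
contact_force: [-0.3, -1.4, 5.0]
opening: 0.0288
```

Call:
apply_moves --pt "0 0 -1 0 0 0" --pt "0 0 -3 0 0 0" --pt "0 0 -6 0 0 0" --pt "0 0 -9 0 0 0" --pt "0 0 -9 0 0 0" --pt "0 0 -9 0 0 0"

```text
t: 27.2
tool_pos: [0.5166, 0.0712, 0.1064]
tool_rot: [0.638, -3.074, -0.002]
contact_force: [-0.3, -0.7, -2.1]
opening: 0.0289
```

```bash
python3 - <<'E'
from h import *
plan([.656,.041,.028],np.deg2rad(88.1),False)
im=grab("wrist","b5"); cv2.imwrite("pics/w_b5.png",im["color"])
E
```

```text
shift cm [-11.59  -8.33   7.82] turn5 [ 0.01 -0.02  5.07] rows>= 4 q6 -1.99 t 27.2 p [0.517 0.071 0.106] open 0.0289 F [-0.3 -0.7 -2.1]
```

View pics/w_b5.png

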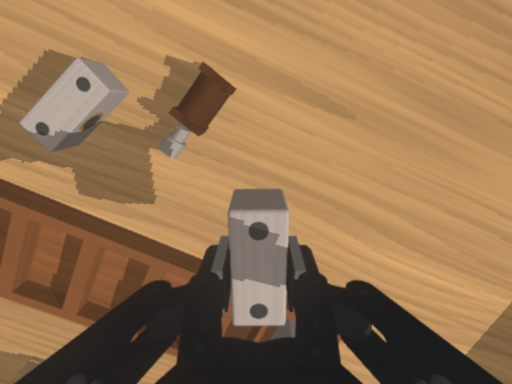

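Call:
apply_moves --pt "-11.6 -8.3 0 0 0 5.1" --pt "-11.6 -8.3 0 0 0 5.1" --pt "-11.6 -8.3 0 0 0 5.1" --pt "-11.6 -8.3 0 0 0 5.1" --pt "-11.6 -8.3 1 0 0 5.1" --pt "-11.6 -8.3 3 0 0 5.1" --pt "-11.6 -8.3 5 0 0 5.1" --pt "-11.6 -8.3 6.5 0 0 5.1" --pt "-11.6 -8.3 7.2 0 0 5.1" --pt "-11.6 -8.3 7.7 0 0 5.1" --pt "-11.6 -8.3 7.7 0 0 5.1" --pt "-11.6 -8.3 7.7 0 0 5.1"

```text
t: 28.45
tool_pos: [0.6554, 0.0414, 0.0284]
tool_rot: [-0.056, -3.138, -0.001]
contact_force: [0.2, -0.6, -0.4]
opening: 0.0288
```

```bash
python3 - <<'E'
from h import *
plan([.656,.041,.028],np.deg2rad(88.1),False)
im=grab("wrist","b6"); cv2.imwrite("pics/w_b6.png",im["color"])
E
```

```text
shift cm [-0.06 -0.04  0.04] turn5 [ 0.01 -0.03 -0.03] rows>= 1 q6 -1.59 t 28.4 p [0.655 0.041 0.028] open 0.0288 F [ 0.2 -0.6 -0.4]
```

View pics/w_b6.png

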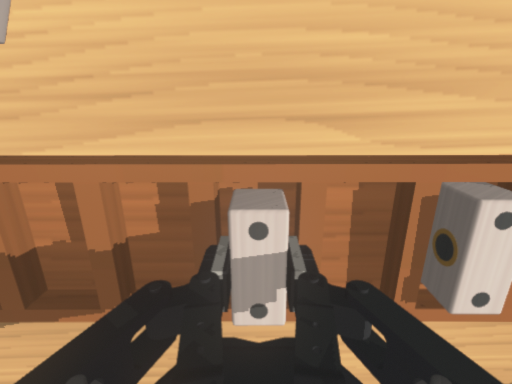

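Call:
apply_moves --pt "0 0 0.1 0 0 0" --pt "0 0 0.1 0 0 0" --pt "0 0 0.1 0 0 0" --pt "0 0 0 0 0 0" --pt "0 0 -1 0 0 0" --pt "0 0 -4 0 0 0" --pt "0 0 -8 0 0 0" --pt "0 0 -12 0 0 0" --pt "0 0 -12 0 0 0" --pt "0 0 -12 0 0 0" --grip 0.45

```text
t: 29.5
tool_pos: [0.6571, 0.0412, 0.1514]
tool_rot: [0.056, 3.139, 0.001]
contact_force: [0.6, 0.2, 0.1]
opening: 0.0467
```

```bash
python3 - <<'E'
from h import *
plan([.5013,-.091,.019],np.deg2rad(64),False)
im=grab("wrist","b7"); cv2.imwrite("pics/w_b7.png",im["color"])
im=grab("top","b7"); crop(im,190,130,330,220,"t_b7")
E
```

```text
shift cm [ 15.12 -13.77  13.2 ] turn5 [0.01 0.02 4.79] rows>= 5 q6 -1.59 t 29.5 p [0.657 0.041 0.151] open 0.0467 F [0.6 0.2 0.1]
```

View pics/w_b7.png

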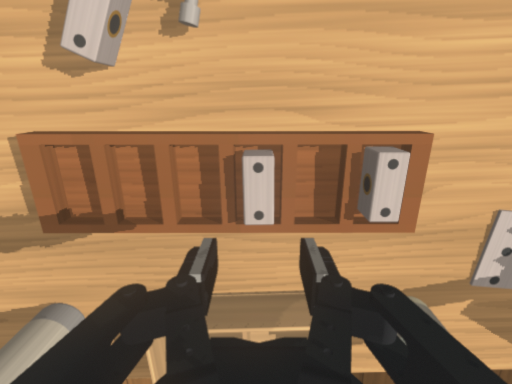

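View pics/t_b7.png

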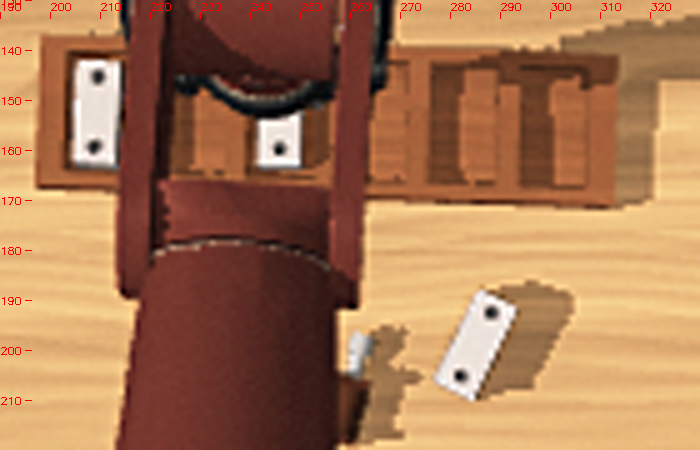

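Two blocks seated; the third unmoved. Grasp it.

Call:
apply_moves --pt "15.1 -13.8 0 0 0 4.8" --pt "15.1 -13.8 0 0 0 4.8" --pt "15.1 -13.8 0 0 0 4.8" --pt "15.1 -13.8 0 0 0 4.8" --pt "15.1 -13.8 0 0 0 4.8" --pt "15.1 -13.8 3 0 0 4.8" --pt "15.1 -13.8 7 0 0 4.8" --pt "15.1 -13.8 10 0 0 4.8" --pt "15.1 -13.8 11.5 0 0 4.8" --pt "15.1 -13.8 12.5 0 0 4.8" --pt "15.1 -13.8 13.1 0 0 4.8" --pt "15.1 -13.8 13.1 0 0 4.8" --pt "15.1 -13.8 13.1 0 0 4.8" --grip 0

```text
t: 30.9
tool_pos: [0.4998, -0.0915, 0.0184]
tool_rot: [-0.707, -3.059, 0.001]
contact_force: [-0.9, -0.3, -0.2]
opening: 0.0853
```

Call:
apply_moves --pt "0 0 0 0 0 0" --pt "0 0 0 0 0 0" --pt "0 0 0 0 0 0" --pt "0 0 0 0 0 0" --pt "0 0 0 0 0 0" --pt "0 0 0 0 0 0" --pt "0 0 0 0 0 0" --pt "0 0 0 0 0 0" --grip 1 --squeeze 60

```text
t: 31.7
tool_pos: [0.5004, -0.0916, 0.019]
tool_rot: [-0.707, -3.06, 0.001]
contact_force: [-1.4, 0.5, 4.8]
opening: 0.0283
```

Call:
apply_moves --pt "0 0 -1 0 0 0" --pt "0 0 -3 0 0 0" --pt "0 0 -6 0 0 0" --pt "0 0 -9 0 0 0" --pt "0 0 -9 0 0 0" --pt "0 0 -9 0 0 0"

```text
t: 32.3
tool_pos: [0.5004, -0.0916, 0.109]
tool_rot: [-0.707, -3.06, 0.001]
contact_force: [-0.7, -0.1, -1.6]
opening: 0.0289
```

```bash
python3 - <<'E'
from h import *
plan([.650,-.1448,.028],np.deg2rad(88.1),False)
im=grab("wrist","b8"); cv2.imwrite("pics/w_b8.png",im["color"])
E
```

```text
shift cm [-15.79   1.79   8.09] turn5 [-0.01 -0.01 -4.83] rows>= 4 q6 -1.44 t 32.3 p [ 0.5   -0.092  0.109] open 0.0289 F [-0.7 -0.1 -1.6]
```

View pics/w_b8.png

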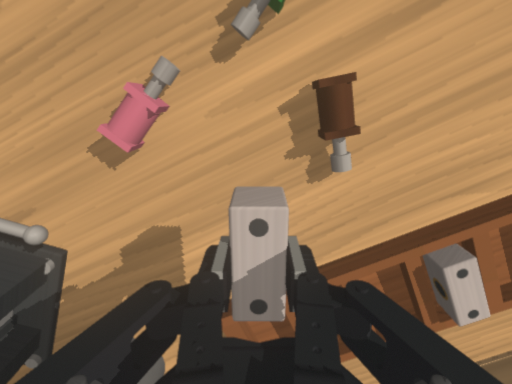

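Call:
apply_moves --pt "-15.8 1.8 0 0 0 -4.8" --pt "-15.8 1.8 0 0 0 -4.8" --pt "-15.8 1.8 0 0 0 -4.8" --pt "-15.8 1.8 0 0 0 -4.8" --pt "-15.8 1.8 1 0 0 -4.8" --pt "-15.8 1.8 3 0 0 -4.8" --pt "-15.8 1.8 5 0 0 -4.8" --pt "-15.8 1.8 6.5 0 0 -4.8" --pt "-15.8 1.8 7.4 0 0 -4.8" --pt "-15.8 1.8 8 0 0 -4.8" --pt "-15.8 1.8 8 0 0 -4.8" --pt "-15.8 1.8 8 0 0 -4.8"

```text
t: 33.55
tool_pos: [0.6496, -0.1446, 0.028]
tool_rot: [-0.056, -3.139, 0.0]
contact_force: [0.6, -0.1, -1.7]
opening: 0.0285
```

```bash
python3 - <<'E'
from h import *
plan([.650,-.1448,.028],np.deg2rad(88.1),False)
im=grab("wrist","b9"); cv2.imwrite("pics/w_b9.png",im["color"])
E
```

```text
shift cm [-0.04 -0.02  0.  ] turn5 [-0.   -0.02 -0.03] rows>= 1 q6 -1.87 t 33.5 p [ 0.65  -0.145  0.028] open 0.0285 F [ 0.6 -0.1 -1.7]
```

View pics/w_b9.png

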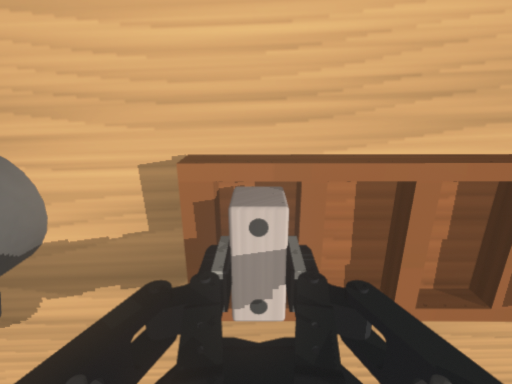

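Call:
apply_moves --pt "0 0 0.2 0 0 0" --pt "0 0 0.2 0 0 0" --pt "0 0 0.2 0 0 0"

```text
t: 33.9
tool_pos: [0.6501, -0.1447, 0.0267]
tool_rot: [-0.056, -3.14, 0.001]
contact_force: [-0.8, 0.3, -1.7]
opening: 0.0286
```

Call:
apply_moves --pt "0 0 0 0 0 0" --pt "0 0 0 0 0 0" --pt "0 0 0 0 0 0" --pt "0 0 0 0 0 0" --pt "0 0 -1 0 0 0" --pt "0 0 -4 0 0 0" --pt "0 0 -8 0 0 0" --pt "0 0 -12 0 0 0" --pt "0 0 -12 0 0 0" --pt "0 0 -12 0 0 0" --grip 0.45

```text
t: 34.9
tool_pos: [0.6513, -0.1451, 0.1495]
tool_rot: [0.056, 3.138, -0.003]
contact_force: [-0.1, -0.3, -0.5]
opening: 0.0467
```

```bash
python3 - <<'E'
from h import *
plan([.46,-.003,.25],np.deg2rad(90-13.5),False)
im=grab("wrist","c0"); cv2.imwrite("pics/w_c0.png",im["color"])
E
```

```text
shift cm [ 19.59  13.5  -10.14] turn5 [-0.02  0.04  2.29] rows>= 6 q6 -1.87 t 34.9 p [ 0.651 -0.145  0.149] open 0.0467 F [-0.1 -0.3 -0.5]
```

View pics/w_c0.png

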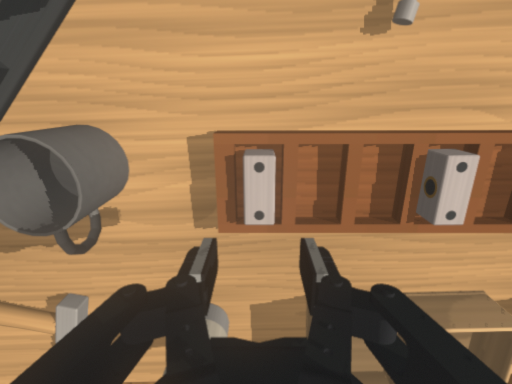

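Call:
apply_moves --pt "19.6 13.5 -6 0 0 2.3" --pt "19.6 13.5 -6 0 0 2.3" --pt "19.6 13.5 -6 0 0 2.3" --pt "19.6 13.5 -6 0 0 2.3" --pt "19.6 13.5 -6 0 0 2.3" --pt "19.6 13.5 -6 0 0 2.3" --pt "19.6 13.5 -6 0 0 2.3" --pt "19.6 13.5 -6 0 0 2.3" --grip 0

```text
t: 35.75
tool_pos: [0.4589, -0.0031, 0.2058]
tool_rot: [-0.37, -3.117, 0.001]
contact_force: [-0.0, -0.5, -0.5]
opening: 0.0855
```

```bash
python3 - <<'E'
from h import *
im=grab("wrist","c1"); crop(im,200,60,330,210,"w_c1",4)
cv2.imwrite("pics/w_c1f.png",im["color"])
E
```

```text
(no output)
```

View pics/w_c1.png

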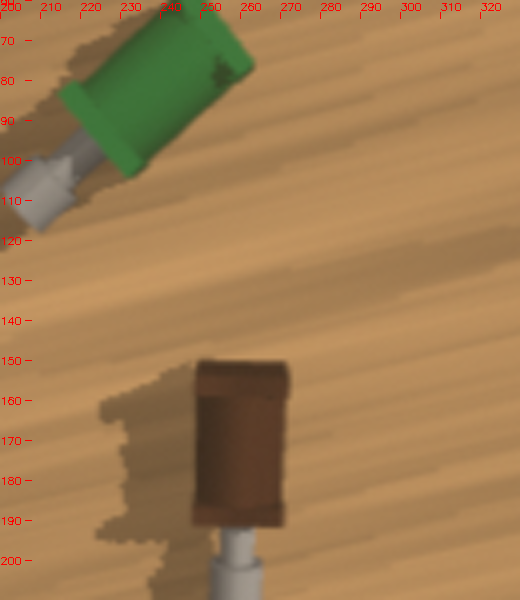

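View pics/w_c1f.png

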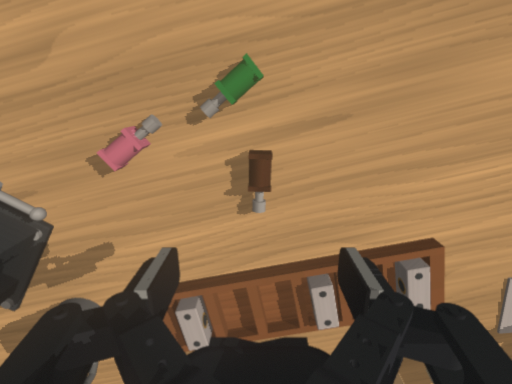

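```bash
python3 - <<'E'
from h import *
im=load("wrist","c1")
P=lambda u,v:(200+u/4-.375,60+v/4-.375)
w=p2w(im,[P(242.5,380),P(238.5,526),P(238,500),P(243,362)],[.028,.028,.028,.0]); print(w.round(4))
w2=p2w(im,[P(236,595),(259,210.5)],[.0225,.014]);print(w2.round(4))
d=w[1]-w[0]; print(np.rad2deg(np.arctan2(d[1],d[0])),np.linalg.norm(d))
d=w2[1]-w[0]; print(np.rad2deg(np.arctan2(d[1],d[0])),np.linalg.norm(d))
e=np.array([np.cos(np.deg2rad(-14)),np.sin(np.deg2rad(-14))]); c=w[1,:2]-e*.023; print(c)
plan([c[0],c[1],.012],np.deg2rad(76),False)
E
```

```text
[[ 0.4368  0.0041  0.028 ]
 [ 0.4799 -0.0075  0.028 ]
 [ 0.4719 -0.0058  0.028 ]
 [ 0.4363  0.0045  0.    ]]
[[ 0.5037 -0.0141  0.0225]
 [ 0.5099 -0.0151  0.014 ]]
-15.05858304305391 0.044690714268249485
-14.666720708148564 0.07693077647647847
[ 0.4575894  -0.00197786]
shift cm [ 0.13  0.11 19.39] turn5 [-0.01 -0.03  0.08] rows>= 4 q6 -1.5 t 35.8 p [ 0.459 -0.003  0.206] open 0.0854 F [ 0.1  0.3 -0.5]
```

```bash
python3 - <<'E'
from h import *
plan([.4576,-.002,.006],np.deg2rad(75.3),False)
E
```

```text
shift cm [ 0.12  0.1  19.99] turn5 [-0.01 -0.03  0.22] rows>= 4 q6 -1.5 t 35.8 p [ 0.459 -0.003  0.206] open 0.0854 F [ 0.1  0.3 -0.5]
```

Call:
apply_moves --pt "0.1 0.1 4 0 0 0.2" --pt "0.1 0.1 8 0 0 0.2" --pt "0.1 0.1 12 0 0 0.2" --pt "0.1 0.1 15 0 0 0.2" --pt "0.1 0.1 17.5 0 0 0.2" --pt "0.1 0.1 19 0 0 0.2" --pt "0.1 0.1 19.7 0 0 0.2" --pt "0.1 0.1 20 0 0 0.2" --pt "0.1 0.1 20 0 0 0.2" --pt "0.1 0.1 20 0 0 0.2"

```text
t: 36.8
tool_pos: [0.4588, -0.0024, 0.0067]
tool_rot: [-0.399, -3.115, 0.001]
contact_force: [0.1, -0.4, -0.1]
opening: 0.0853
```

Call:
apply_moves --pt "0 0 0 0 0 0" --pt "0 0 0 0 0 0" --pt "0 0 0 0 0 0" --pt "0 0 0 0 0 0" --pt "0 0 0 0 0 0" --pt "0 0 0 0 0 0" --pt "0 0 0 0 0 0" --pt "0 0 0 0 0 0" --grip 1 --squeeze 60

```text
t: 37.6
tool_pos: [0.4593, -0.0024, 0.0073]
tool_rot: [-0.399, -3.116, 0.001]
contact_force: [-1.3, -0.4, 5.6]
opening: 0.0261
```

Call:
apply_moves --pt "0 0 -1 0 0 0" --pt "0 0 -3 0 0 0" --pt "0 0 -6 0 0 0" --pt "0 0 -9 0 0 0" --pt "0 0 -9 0 0 0" --pt "0 0 -9 0 0 0"

```text
t: 38.2
tool_pos: [0.4594, -0.0024, 0.0976]
tool_rot: [0.399, 3.116, -0.001]
contact_force: [-1.1, -0.1, -1.3]
opening: 0.0256
```

```bash
python3 - <<'E'
from h import *
plan([.639,-.0205,.027],np.deg2rad(88.1),False)
im=grab("wrist","c2"); cv2.imwrite("pics/w_c2.png",im["color"])
E
```

```text
shift cm [-17.84   2.77   7.07] turn5 [-0.01  0.01 -2.54] rows>= 4 q6 -1.48 t 38.2 p [ 0.459 -0.002  0.098] open 0.0256 F [-1.1 -0.1 -1.3]
```

View pics/w_c2.png

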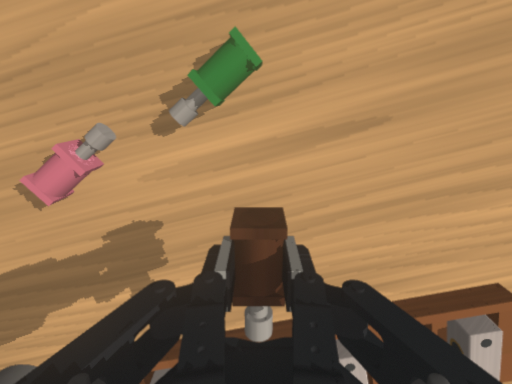

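Call:
apply_moves --pt "-18 2.8 0 0 0 -2.5" --pt "-18 2.8 0 0 0 -2.5" --pt "-18 2.8 0 0 0 -2.5" --pt "-18 2.8 0 0 0 -2.5" --pt "-18 2.8 1 0 0 -2.5" --pt "-18 2.8 3 0 0 -2.5" --pt "-18 2.8 5 0 0 -2.5" --pt "-18 2.8 6 0 0 -2.5" --pt "-18 2.8 6.7 0 0 -2.5" --pt "-18 2.8 7 0 0 -2.5" --pt "-18 2.8 7 0 0 -2.5" --pt "-18 2.8 7 0 0 -2.5"

```text
t: 39.45
tool_pos: [0.6401, -0.02, 0.028]
tool_rot: [-0.058, -3.14, -0.001]
contact_force: [-1.2, 1.8, 10.1]
opening: 0.0258
```

```bash
python3 - <<'E'
from h import *
plan([.6405,-.0205,.026],np.deg2rad(88.1),False)
im=grab("wrist","c3"); cv2.imwrite("pics/w_c3.png",im["color"])
E
```

```text
shift cm [-0.04 -0.05  0.2 ] turn5 [ 0.01 -0.01 -0.04] rows>= 1 q6 -1.68 t 39.5 p [ 0.64  -0.02   0.028] open 0.0258 F [-1.2  1.8 10.1]
```

View pics/w_c3.png

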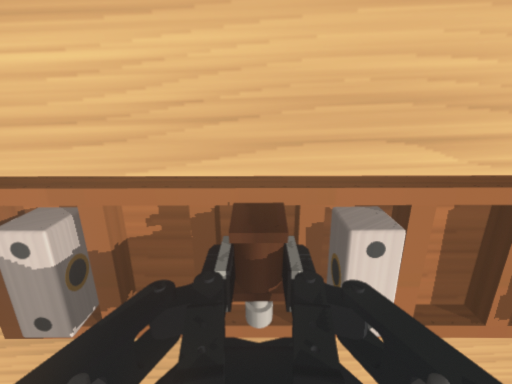

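```bash
python3 - <<'E'
from h import *
im=load("wrist","c3"); crop(im,200,170,330,345,"w_c3c",3)
print(p2w(im,[(258,205),(258,203),(215,205),(305,205),(258,324),(215,310),(320,324)],[.026,.021,.026,.026,.026,.026,.026]).round(4))
E
```

```text
[[ 0.6129 -0.0194  0.026 ]
 [ 0.6136 -0.0194  0.021 ]
 [ 0.612  -0.0434  0.026 ]
 [ 0.6139  0.0069  0.026 ]
 [ 0.6961 -0.0225  0.026 ]
 [ 0.6838 -0.0497  0.026 ]
 [ 0.6976  0.018   0.026 ]]
```

View pics/w_c3c.png

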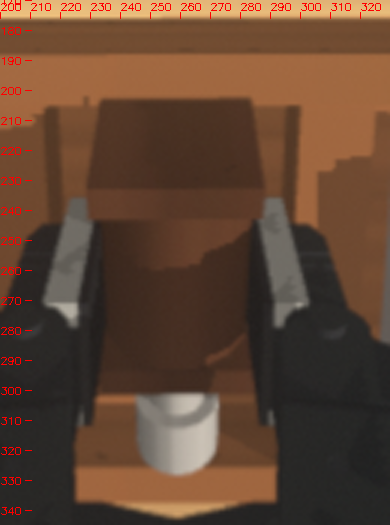

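```bash
python3 - <<'E'
from h import *
im=load("wrist","c3")
print(p2w(im,[(258,233),(258,203.5),(258,328),(258,328),(258,326)],[.0487,.0207,.035,.03,.026]).round(4))
E
```

```text
[[ 0.6189 -0.0196  0.0487]
 [ 0.614  -0.0194  0.0207]
 [ 0.6906 -0.0223  0.035 ]
 [ 0.6955 -0.0225  0.03  ]
 [ 0.6977 -0.0226  0.026 ]]
```

Call:
apply_moves --pt "0 0 -0.6 0 0 0" --pt "-0.3 0 -0.6 0 0 0" --pt "-0.3 0 -0.6 0 0 0" --pt "-0.3 0 -0.6 0 0 0"

```text
t: 39.9
tool_pos: [0.6423, -0.02, 0.033]
tool_rot: [-0.058, -3.139, -0.001]
contact_force: [-0.0, 0.6, -1.5]
opening: 0.0255
```

Call:
apply_moves --pt "0 0 0.2 0 0 0" --pt "0 0 0.4 0 0 0" --pt "0 0 0.6 0 0 0" --pt "0 0 0.6 0 0 0"

```text
t: 40.3
tool_pos: [0.6418, -0.02, 0.0262]
tool_rot: [-0.057, -3.138, -0.001]
contact_force: [0.3, 1.3, -0.8]
opening: 0.026
```

```bash
python3 - <<'E'
from h import *
im=grab("wrist","c4"); crop(im,200,170,330,345,"w_c4c",3)
E
```

```text
(no output)
```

View pics/w_c4c.png

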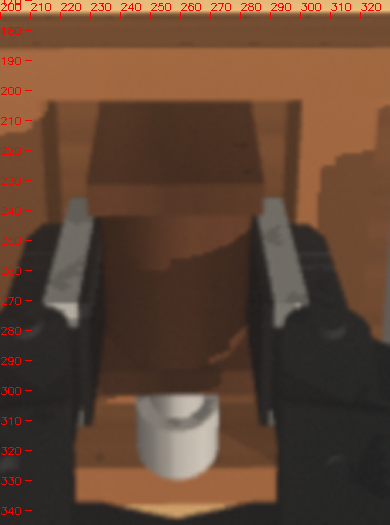

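Call:
apply_moves --pt "0 0 0.15 0 0 0" --pt "0 0 0.25 0 0 0" --pt "0 0 0.25 0 0 0"

```text
t: 40.65
tool_pos: [0.6419, -0.02, 0.0239]
tool_rot: [-0.057, -3.138, -0.001]
contact_force: [1.4, -0.8, -2.2]
opening: 0.0254
```

Call:
apply_moves --pt "0 0 0 0 0 0" --pt "0 0 0 0 0 0" --pt "0 0 0 0 0 0" --pt "0 0 0 0 0 0" --pt "0 0 -1 0 0 0" --pt "0 0 -4 0 0 0" --pt "0 0 -8 0 0 0" --pt "0 0 -12 0 0 0" --pt "0 0 -16 0 0 0" --pt "0 0 -16 0 0 0" --pt "0 0 -16 0 0 0" --grip 0.4

```text
t: 41.75
tool_pos: [0.6435, -0.0196, 0.1872]
tool_rot: [0.057, 3.14, 0.002]
contact_force: [-0.7, 1.0, -0.5]
opening: 0.0512
```

```bash
python3 - <<'E'
from h import *
im=grab("wrist","c5"); crop(im,60,90,400,250,"w_c5c",2,20)
E
```

```text
(no output)
```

View pics/w_c5c.png

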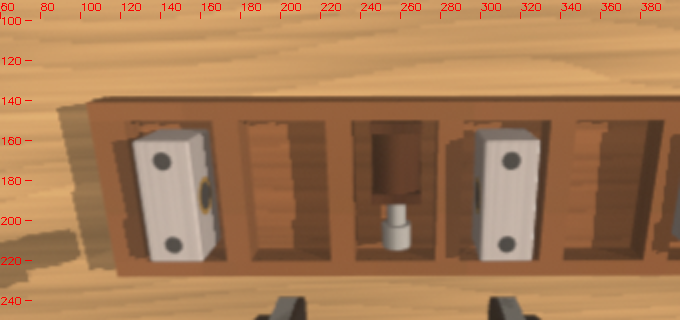

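```bash
python3 - <<'E'
from h import *
im=grab("wrist","c5"); crop(im,220,140,300,225,"w_c5d",7)
im=grab("scene","c5"); crop(im,30,150,360,350,"s_c5",2,20)
im=grab("top","c5"); crop(im,100,90,430,250,"t_c5",2,20)
E
```

```text
(no output)
```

View pics/w_c5d.png

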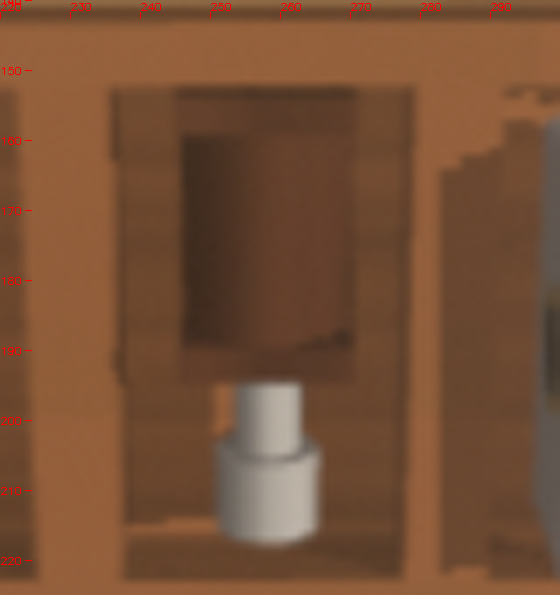

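View pics/s_c5.png

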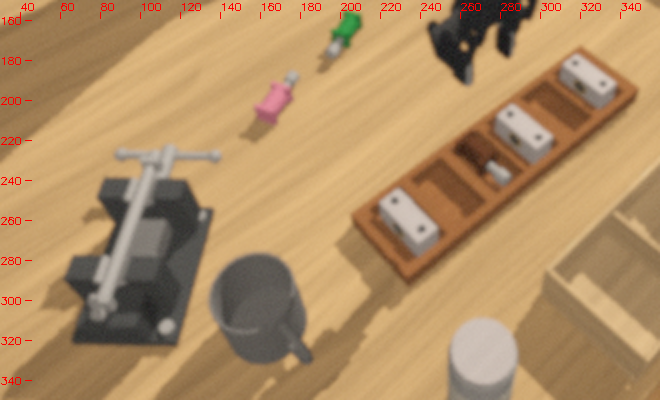

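View pics/t_c5.png

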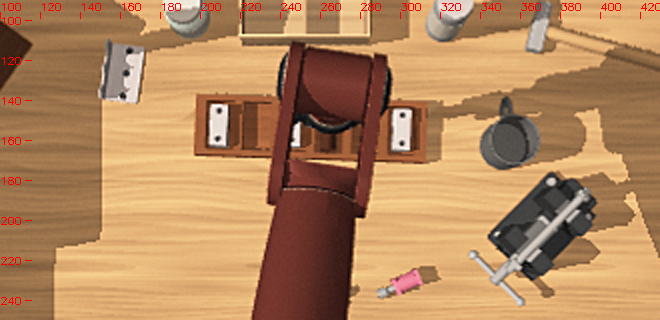

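```bash
python3 - <<'E'
from h import *
im=load("wrist","c5")
w=p2w(im,[(258,152.3),(258,218)],.026); print("rim",w.round(4))
print("near bottom/top edges, far top edge, tip", p2w(im,[(258,159),(258,194.2),(258,189.3),(258,217.3)],[.034,.034,.034,.013]).round(4))
yaw=-.0328;e=np.array([np.cos(yaw),np.sin(yaw),0]);n=np.array([-e[1],e[0],0]);
for cx in(.652,.654,.656):
    c=np.array([cx,-.0203,.020])
    pts=[c-.038*e+[0,0,.014],c-.038*e+[0,0,-.014],c+.008*e+[0,0,.014],c+.038*e+[0,0,-.0085],c-.038*e+.014*n+[0,0,.014],c-.038*e-.014*n+[0,0,.014],c+.008*e+.014*n+[0,0,.014],c+.008*e-.014*n+[0,0,.014]]
    print(cx,w2p(im,pts).round(1).tolist())
E
```

```text
rim [[ 0.613  -0.0187  0.026 ]
 [ 0.6909 -0.0217  0.026 ]]
near bottom/top edges, far top edge, tip [[ 0.6188 -0.019   0.034 ]
 [ 0.6586 -0.0205  0.034 ]
 [ 0.6528 -0.0203  0.034 ]
 [ 0.6956 -0.0219  0.013 ]]
0.652 [[257.8, 154.6], [257.8, 150.2], [258.0, 195.4], [258.1, 212.6], [270.9, 154.5], [244.6, 154.7], [270.5, 195.3], [245.5, 195.5]]
0.654 [[257.8, 156.4], [257.8, 151.9], [258.0, 197.1], [258.1, 214.1], [270.9, 156.4], [244.7, 156.5], [270.5, 197.0], [245.6, 197.2]]
0.656 [[257.9, 158.3], [257.9, 153.6], [258.1, 198.8], [258.2, 215.6], [271.0, 158.2], [244.8, 158.4], [270.6, 198.7], [245.7, 198.8]]
```

```bash
python3 - <<'E'
from h import *
im=load("wrist","c5"); yaw=-.0328;e=np.array([np.cos(yaw),np.sin(yaw),0])
print(w2p(im,[np.array([.651,-.0203,.020])+.038*e+[0,0,.0085]]))
im=load("scene","c5"); crop(im,225,165,355,295,"s_c5d",4)
E
```

```text
[[258.07225363 217.35318484]]
```

View pics/s_c5d.png

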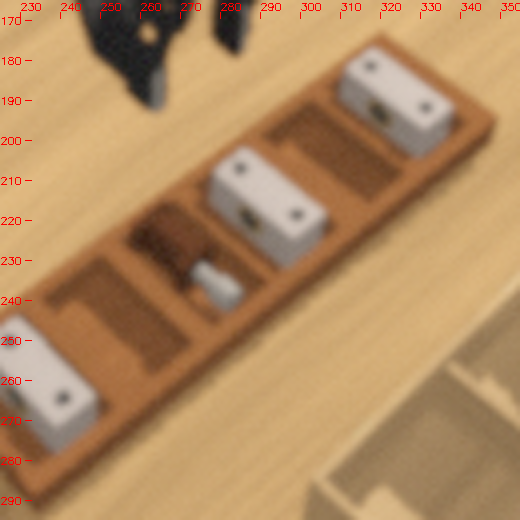

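All four things lie level in their pockets: the predicted socket tip row (217.35) matches the one seen (217.3). The rod and cup are in order, so I am handing in.

```bash
python3 -c "
from station import ctrl
print(ctrl.finish_job()); print(ctrl.get_obs()['t'])"
```

```text
the job is handed in; nothing more can be done
None
the job is handed in; nothing more can be done
```

The job is done and handed in at about 42 s, well inside the 210 s limit; the hand-in gives no verdict.

- **Vise jaw:** I pulled the jaw by its spindle until it would go no further and the force rose to about 16 N. In the picture afterwards, the jaw matched the fully open position.
- **Pivot rod:** It rests in both V grooves with its middle over the gap. Its collars were within about 2 mm of where they should be.
- **Blocks and nut driver:** The three bearing blocks present and the dark wooden nut driver each lie in their own pocket. I left the green and pink drivers and the white bracket alone.
- **Tin cup:** It was still standing in its place in the last pictures.

**One hitch:** on the first try the nut driver's handle end caught the pocket rim, with about 10 N of contact. I lifted it, moved it 2 mm and lowered it again. In the last pictures it lies level on the pocket floor, with its handle end at or very near the pocket's near wall.

No check failed at the end. The top camera's last view of the middle pockets was hidden by the arm, so those rest on the wrist and scene pictures.

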